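# Clamp a block in the tilting vise with its loose crank

## Task

Take the loose steel crank from the bench, push it fully onto the square end of the tilting vise's screw, and wind it clockwise by its black handle, without it slipping off, until the movable jaw has the wooden block clamped tight. Let go and leave the crank on the shaft, and leave the other things on the bench where they are.

Things in the scene. Friction and masses are not known exactly. Their poses are not given: they have to be found in the camera images.
- vise: Grey cast-iron tilting vise bolted to the bench, base plate 240 x 130 mm (x, y), 180 mm wide over its bolted ears, about 220 mm high. Origin: centre of the base's underside; z up. Set so that its screw axis stands 35 degrees from vertical, outer end up and leaning to the vise's own -x. The nut block (78 mm wide) lies 14 mm behind shaft_seat; around and in front of that the crank is free to swing.
- shaft_seat (a point): Centre of the outer face of the screw's round collar (25 mm across), where the crank's hub sits when fully on. z points outward along the screw (up, 35 degrees from vertical); x and y are square to the flats of the square end and turn with the screw. From here the square end stands 24 mm out along z: 14 x 14 mm for 18 mm, then tapering to 7.5 mm at the tip.
- screw_shaft (a joint): Turn of the screw, rad. Grows when turned clockwise seen from its outer end (left-hand about shaft_seat's z), driving the movable jaw down onto the block, 4 mm a turn. Starts between 1.5 and 6.2; the jaw meets the block near 21.5 and the screw stops hard at 21.99, fully clamped: 2.5 to 3.3 turns. Turning takes 0.1 N m; it stays where it is left.
- jaw: Movable jaw, 104 mm wide, steel-faced, on the vise's bed between the block and the nut block; it slides along the screw axis as the screw turns. Origin on the vise's pivot pin, not on the jaw.
- block: Hardwood block 70 mm long across the vise, 50 mm high, 35 mm thick, lying loose in the nook between the bed and the fixed (lower) jaw. Origin at its centre; frame level with the vise's frame, the block itself tilted 35 degrees with the vise.
- crank_hub (a point): Centre (half-way up) of the hub of the loose steel ball crank, which stands on the bench on its hub. Hub 28 x 28 mm, 48 mm high, flats square to x and y; z points up out of the closed end, x along the arm to the handle. Arms are 12 mm round bars, 26 mm above the hub's underside, narrower than the hub: fingers closing along y pass beside them. Crank about 0.45 kg.
- crank_mouth (a point): Centre of the mouth of the crank's socket, on the hub's underside, 24 mm below crank_hub; same axes. Socket 16 x 16 mm, 26 mm deep, flats square to x and y. It coincides with shaft_seat when the crank is fully on (any of the four quarter turns fits, about 8 degrees of play).
- crank_handle (a point): Centre of the crank's black handle, a round sleeve 22 mm across and 45 mm long that spins freely on its pin, parallel to the hub's z, 70 mm from the hub's axis along x and 58 mm above the hub's underside (sleeve from 35 to 80 mm above it). Same axes as crank_hub. The other arm, to -x, carries a counterweight ball 29 mm across, 44 mm from the hub's axis.
- tape_roll: Bystander: roll of masking tape lying flat, 110 mm across, 24 mm high.
- pliers: Bystander: pliers lying flat, 175 mm long.
- screwdriver: Bystander: screwdriver lying, 190 mm long.
- spray_can: Bystander: upright spray can, 65 mm across, 194 mm high.
- jar: Bystander: glass jar with brass lid, 72 mm across, 90 mm high.
- oiler: Bystander: small yellow oil bottle, 48 mm across, 140 mm high.
Things that resemble listed ones, but are neither listed nor needed, are in the scene too. Of the things shaped like the part that bears crank_hub, the bare steel one is meant.

How it is judged (in metres and radians):
On the way, in this order (a step that is already met when the one before it is completed fails the run):
1. the crank is pushed onto the square end of the screw (distance between crank_mouth and shaft_seat below 0.008 m and angle between the z axis of crank_mouth and the z axis of shaft_seat, either way round below 0.2 rad), for 0.2 s.
2. the jaw is wound down and clamps the block, the crank still on the shaft (value of joint screw_shaft above 21.55 rad and contact force between jaw and block above 4 N and distance between crank_mouth and shaft_seat below 0.014 m), for 0.2 s.
At the end, for the whole second after the job is handed in: The screw is turned to 21.55 rad or more, the jaw presses on the block with more than 4 N, the block is within 8 mm of where it lay, and the crank is still on the square end (socket mouth within 14 mm of the collar and within 0.35 rad of the screw axis), at rest (all of step 2 and distance of block from where it was at the start of the episode below 0.008 m and angle between the z axis of crank_mouth and the z axis of shaft_seat, either way round below 0.35 rad and velocity of joint screw_shaft below 0.1 rad/s and angular speed of block below 0.1 rad/s); the robot touches nothing.
It fails at once if the crank slips off the square end once winding is under way (value of joint screw_shaft above 7.2 rad and distance between crank_mouth and shaft_seat above 0.016 m).
It fails at once if a bystander is pushed more than 3 cm or knocked over (distance of any of tape_roll, pliers, screwdriver, spray_can, jar, oiler from where it was at the start of the episode above 0.03 m).
It also fails if it takes over 72 s, if anything falls off the work surface, if the arm or the gripper's body presses on something with over 40 N, if the wrist force passes 120 N, or if a joint passes its speed limit or range.

## Robot

A 6-joint arm with a two-finger parallel gripper is mounted at the origin on the work surface. World frame = base frame: x ahead of the robot, y to its left, z up, the work surface at z = 0. Lengths are in mm, angles in rad, forces in N, time in s.
With the tool pointing down it reaches from about 350 to 875 mm from the base axis. Payload 4.2 kg.
Tool frame: the origin (TCP) lies on the centre line of the jaws, within the pads' length; the fingertips stand 25 mm ahead of it and the grasp point (between the pads) lies 6 mm ahead of it (tip_extent is the distance from the TCP to the fingertips, in mm); z points along the fingers, y is the direction in which the jaws open and shut (so a half turn about z gives the same grasp; the last joint's range is limited). The gripper opens to 85 mm and grips with 20 to 120 N. Pads are 22 mm wide; open, the fingers measure 114 mm over their backs; the gripper's body (76 mm by 85 mm) begins 54 mm behind the grasp point. The pads swing forward as they close: fully open they stand 13 mm farther back than shut.
Start: joints at [1.425, 0.385, 0.008, 0, -1.194, -0.259], TCP at [246.113, 574.48, 256.312] pointing down, gripper open.
Joint ranges: [-3.14, 3.14], [-1.21, 2.06], [-1.07, 1.41], [-3.16, 2.05], [-2.99, -0.16], [-3.1, 3.1]. Speed limits (rad/s): [2.79, 2.79, 3.14, 3.14, 3.14, 3.14].

## Interface

Orientations are given as a unit quaternion [w, x, y, z].
In Python, from rig import sense, grab_frame, finish_job, tip_extent gives the robot as it stands.
- The arm moves only by the tool drive_tool, never from a script. Its argument "rows" is a list of rows, each an object of numbers: "x", "y", "z": the shift along the world's x, y, z in m; "roll": the turn about the world's z in rad. In form: [{"x": .., "y": .., "z": .., "roll": ..}, ...]. A call has 1 to 20 rows; each row shifts and turns the pose as measured when the row begins; what a row does not reach is not made up. A row lasts 1/12 s, in which the tool goes at most 41.7 mm and 7.16 degrees, less where a joint would pass 70% of its speed; a pose out of reach is approached as far as the arm can. A call is refused whole if a number of a shift passes 0.0417 or a number of a turn 0.125, either way. A call with a gripper value outside its range is refused whole. "grip" is the closure, from 0 (fully open) to 1 (shut), set as the call begins (left out, the last holds). The fingers move at their own pace and stop on an object; "grip_force" is the grip in N (left out, the last holds). Time passes only in rows, so rows that do not move let the fingers close. It gives the time, the measured TCP pose, the force and the opening at its end, in the units of the state.
- sense(): the state, without advancing time (a new reading comes with each control period).
- grab_frame(name): name is "scene" or "top"; returns a dict with "pixels" (384x512x3 uint8, blue, green, red), "z_map" (384x512 float32, mm along the optical axis (not along the pixel's ray), 0 where there is no reading), "K" (3x3 intrinsics, pixels), "D" ([k1, k2, p1, p2, k3] as OpenCV has them; the pictures are not rectified), "camera_from_world" (4x4, takes a point from world to camera coordinates). Camera axes: x right, y up, looking along -z (the intrinsics and any distortion apply to the point x, -y, -z); pixel columns grow to the right and rows downward; lengths in mm; the calibration is good to about 2 mm. A picture is of the moment at which its call begins.
- finish_job(): hands the job in, once; it reports no verdict.
The state is a dict: "time_s": time; "qpos": joint angles; "qvel": joint speeds; "joint_efforts": joint torques, N m; "eef_pos": TCP position; "orientation": TCP orientation; "contact_force": force on the tool from outside, world axes, zero at the start; "torque": the same for the moment, N m; "gripper_width": finger opening in mm.
Only numpy, scipy, OpenCV 4.12 (cv2) and the standard library are available. Lean on these libraries where they do the work, as an engineer would, in place of code of your own. Each camera call takes 0.05 s, during which the arm holds its last target. There are 200 camera calls.

## Working session

There is one attempt and no reset: what is moved stays moved. The work goes in short steps, Python scripts to look and compute and a tool call to move; the robot and the scene stay as the last step left them, time stands still between calls to the robot, and variables do not carry over. Pictures are saved under pics/ and viewed, about 8 in all and at most 12, crops included, and the job is handed in when it is done.

Besides the shell and the picture viewer there is one more tool, called by a JSON object that holds its "fn" and its "kwargs". drive_tool: Moves the arm, as the interface text tells. Its arguments: {"type":"object","properties":{"rows":{"type":"array"},"grip":{"type":"number"},"grip_force":{"type":"number"}},"required":["rows"]}

```bash
mkdir -p pics; cat > h.py <<'E'
import numpy as np, cv2
from rig import sense, grab_frame
def snap(n):
    f=grab_frame(n); return f
def ray(f,uv):
    uv=np.array(uv,float).reshape(-1,1,2)
    n=cv2.undistortPoints(uv,np.array(f["K"],float),np.array(f["D"],float)).reshape(-1,2)
    T=np.array(f["camera_from_world"]);R=T[:3,:3];c=-R.T@T[:3,3]
    d=np.c_[n[:,0],-n[:,1],-np.ones(len(n))]@R
    return c,d
def plane(f,uv,z):
    c,d=ray(f,uv); return c+d*((z-c[2])/d[:,2])[:,None]
def deep(f,uv):
    c,d=ray(f,uv); uv=np.array(uv,int).reshape(-1,2)
    return c+d*f["z_map"][uv[:,1],uv[:,0]][:,None]
def proj(f,P):
    T=np.array(f["camera_from_world"]);p=np.atleast_2d(P)@T[:3,:3].T+T[:3,3]
    p=p*[1,-1,-1]
    return cv2.projectPoints(p.reshape(-1,1,3),np.zeros(3),np.zeros(3),np.array(f["K"],float),np.array(f["D"],float))[0].reshape(-1,2)
def cloud(f):
    v,u=np.nonzero(f["z_map"]>0); uv=np.c_[u,v]; return uv,deep(f,uv)
E
python3 - <<'E'
from h import *
print(sense())
for n in("scene","top"):
    f=snap(n); cv2.imwrite(f"pics/{n}0.png",cv2.resize(f["pixels"],(800,600)))
    T=np.array(f["camera_from_world"]);print(n,-T[:3,:3].T@T[:3,3],np.array(f["K"]).tolist(),f["D"],(f["z_map"]>0).mean())
E
```

```text
{'time_s': 0.0, 'qpos': array([ 1.42459386e+00,  3.85531924e-01,  6.63515538e-03, -5.29554833e-04,
       -1.19397197e+00, -2.58621270e-01]), 'qvel': array([0.00059875, 0.00026672, 0.00028942, 0.00036258, 0.00168885,
       0.00058869]), 'joint_efforts': array([ 1.06273109e-05, -3.92287123e+01,  1.88398308e+01,  4.18614417e+00,
       -4.64095589e-03,  3.90541018e-06]), 'eef_pos': array([245.91331993, 574.01723722, 255.23549786]), 'orientation': array([ 1.04839615e-03,  9.79564365e-01, -2.01128119e-01, -1.87496401e-04]), 'contact_force': array([-0.35746011, -0.89457337, -0.25781646]), 'torque': array([-0.06707085, -0.02379285, -0.00928182]), 'gripper_width': 85.7002945871582}
scene [1142.13836494  432.89698738 1132.18221919] [[443.29514702242926, 0.0, 252.55470372150134], [0.0, 443.29514702242926, 194.03337637965237], [0.0, 0.0, 1.0]] [-0.10336517  0.          0.          0.          0.        ] 0.9959208170572916
top [ 463.39202116   42.31466555 1143.13608815] [[396.8378269358839, 0.0, 252.55510395228737], [0.0, 396.8378269358839, 193.85425007972955], [0.0, 0.0, 1.0]] [-0.01236948  0.          0.          0.          0.        ] 0.995758056640625
```

View pics/scene0.png

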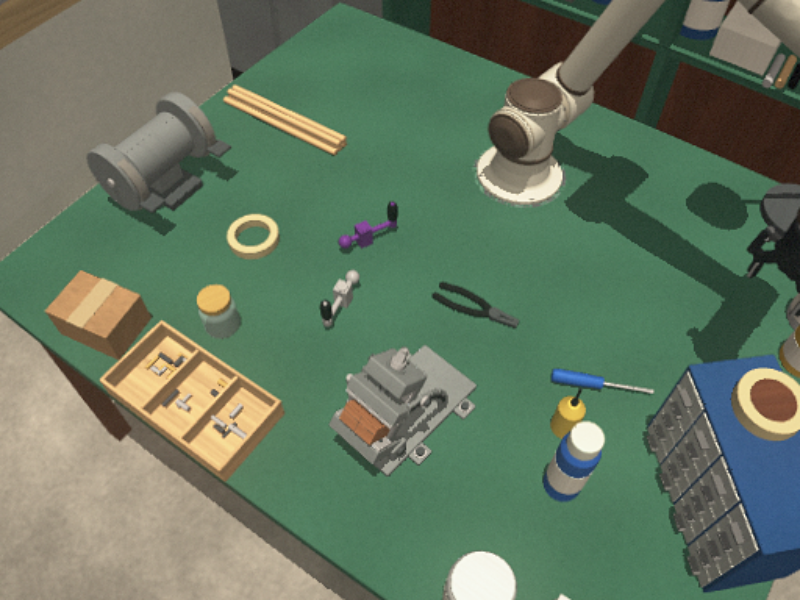

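View pics/top0.png

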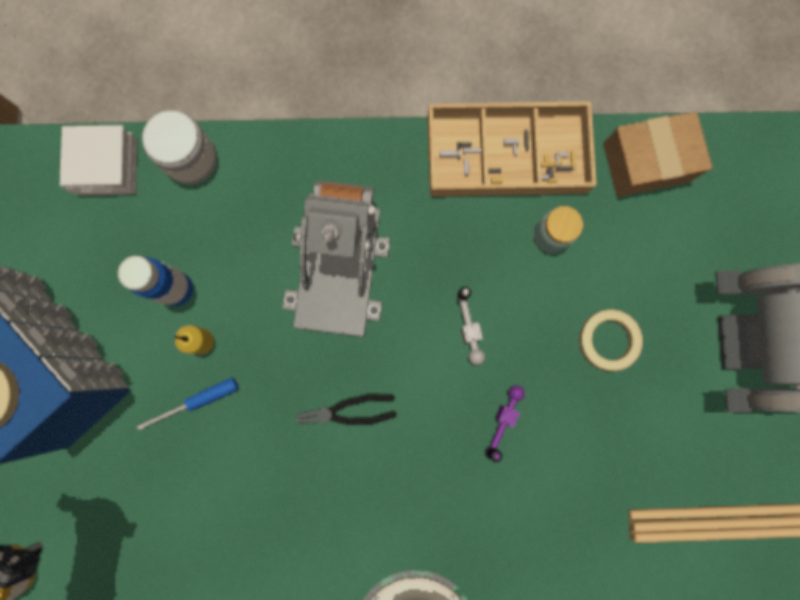

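```bash
python3 - <<'E'
from h import *
t=snap("top");s=snap("scene")
# crank steel mask: low saturation, bright, in region
for nm,f,box in(("top",t,(285,175,318,240)),("scene",s,(200,168,236,212))):
    hsv=cv2.cvtColor(f["pixels"],cv2.COLOR_BGR2HSV)
    x0,y0,x1,y1=box
    c=f["pixels"][y0:y1,x0:x1]; h=hsv[y0:y1,x0:x1]
    m=(h[...,1]<60)&(h[...,2]>110); v,u=np.nonzero(m); uv=np.c_[u+x0,v+y0]
    P=deep(f,uv); print(nm,len(P),"z pct",np.percentile(P[:,2],[5,50,95]).round(1))
    k=h[...,2]<50; v,u=np.nonzero(k); uk=np.c_[u+x0,v+y0]; Q=deep(f,uk); q=Q[(Q[:,2]>60)]
    print(" handle",len(q), q.mean(0).round(1) if len(q) else None, Q[:,2].max())
    hub=P[(P[:,2]>40)]; hub=hub; print(" >40:",len(hub),np.median(hub,0).round(1), hub.min(0).round(1),hub.max(0).round(1))
    lab=cv2.resize(np.hstack([c]),None,fx=9,fy=9,interpolation=cv2.INTER_CUBIC); cv2.imwrite(f"pics/crank_{nm}.png",lab)
    # arm: all crank pts with z 15..60
    C=P[(P[:,2]>12)]; 
    print(" all centroid",C.mean(0).round(1)); d=np.linalg.svd(C[:,:2]-C[:,:2].mean(0))[2][0]; print(" dir",np.degrees(np.arctan2(d[1],d[0])).round(1))
# vise
x0,y0,x1,y1=175,110,260,220
c=t["pixels"][y0:y1,x0:x1]
cv2.imwrite("pics/vise_top.png",cv2.resize(c,None,fx=5.4,fy=5.4,interpolation=cv2.INTER_CUBIC))
uv=np.array([(u,v) for v in range(y0,y1) for u in range(x0,x1)]);P=deep(t,uv)
H=P[:,2].reshape(y1-y0,x1-x0)
hsv=cv2.cvtColor(c,cv2.COLOR_BGR2HSV)
g=(hsv[...,1].ravel()<60)&(P[:,2]>8)
Q=P[g]
base=Q[(Q[:,2]<30)]; print("base z",np.percentile(base[:,2],[10,50,90]))
r=cv2.minAreaRect(Q[:,:2].astype(np.float32)); print("vise rect",r)
print("max z",Q[np.argsort(-Q[:,2])[:8]].round(0).tolist())
np.save("vise_t.npy",P)
print(H[::4,::4].astype(int))
E
```

```text
top 335 z pct [-0.7 35.3 54.3]
 handle 11 [591.1 -95.3  72.1] 80.85140284106456
 >40: 125 [ 528.4 -113.2   48.6] [ 463.4 -129.5   40.7] [ 600.1   42.3 1143.1]
 all centroid [ 525.3 -114.2   48. ]
 dir -170.7
scene 234 z pct [ 1.  34.8 52. ]
 handle 37 [602.5 -96.8  73. ] 79.62284924683786
 >40: 86 [ 530.3 -113.8   48.4] [ 480.5 -131.1   40.6] [ 609.1 -100.8   83.2]
 all centroid [ 531.4 -114.3   39.3]
 dir 11.3
base z [10.15879751 13.22415415 16.2520818 ]
vise rect ((634.0879516601562, 127.63328552246094), (188.9799346923828, 331.59027099609375), 86.87748718261719)
max z [[463.0, 42.0, 1143.0], [463.0, 42.0, 1143.0], [463.0, 42.0, 1143.0], [463.0, 42.0, 1143.0], [463.0, 42.0, 1143.0], [463.0, 42.0, 1143.0], [463.0, 42.0, 1143.0], [463.0, 42.0, 1143.0]]
[[  -5   -2    1 1143    0    0    0    2   -1    0    0   -1   -1    0
    -1    3    1   -5    0   -2    0   -2]
 [  -5    0   -3    0   -4    1   -3    0    3    0   -4   -1    3    0
     0    0    0    2   -2   -1   -1    0]
 [   0    0   -1    0    0    0    1   92  118  114  113  109   80   79
     1   -3   -1   -3   -3   -1    
[... 2183 characters left out ...]
 -1   -6]
 [  -2    0   -1    1   11   13   15   14   10   16   14   11   14   11
    11   10   16    5   -1   -1   -4    1]
 [   2   -4    3    0   13   11   12   13   11   14   15   11   13   13
    15   11    9   -2   -1   -2   -1    0]
 [  -1   -4   -1    0   15    9   12   10   12   16   16   13    7   12
    12   -1    0    0   -2    4    0    0]
 [   0   -2    0    0    0    5   11   11   14   12   12    9    9   10
    11   -1    1   -1   -1   -2   -1    0]
 [  -2    0    0    0    0    3    1   -1   -2    5    1   -5    0    6
     9   -2    0   -2    0   -1    0   -4]
 [   0    0    0    0    0   -1   -1   -3   -3    0    4    0   -3   -2
    -1    3   -1    0    0   -4    0    0]]
```

View pics/vise_top.png

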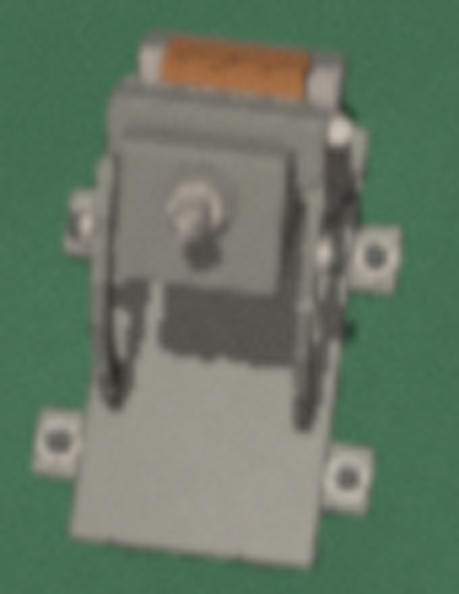

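```bash
cat > meas.py <<'E'
from h import *
fs={n:[snap(n) for _ in range(8)] for n in("top","scene")}
F={}
for n in fs:
    f=fs[n][0]; f["pixels"]=np.mean([g["pixels"] for g in fs[n]],0).astype(np.uint8)
    z=np.array([g["z_map"] for g in fs[n]]); f["z_map"]=np.median(z,0); F[n]=f
E
python3 - <<'E'
from meas import *
import pickle; pickle.dump(F,open("F.pkl","wb"))
t=F["top"]
x0,y0,x1,y1=185,120,245,170
uv=np.array([(u,v) for v in range(y0,y1) for u in range(x0,x1)]);P=deep(t,uv)
# nut face plane: ransac-ish iterative from seed
S=P[(P[:,2]>150)&(P[:,2]<215)]
rng=np.random.default_rng(0);best=0
for _ in range(3000):
    a=S[rng.choice(len(S),3,False)];n=np.cross(a[1]-a[0],a[2]-a[0]);n/=np.linalg.norm(n)+1e-9
    if n[2]<0:n=-n
    if not .7<n[2]<.92: continue
    i=abs((S-a[0])@n)<2
    if i.sum()>best: best=i.sum();I=i
c=S[I].mean(0);n=np.linalg.svd(S[I]-c)[2][2];n*=np.sign(n[2])
print("face",best,c.round(1),n.round(3),"tilt",np.degrees(np.arccos(n[2])).round(1),"yaw",np.degrees(np.arctan2(-n[1],-n[0])).round(1))
d=(P-c)@n
for lo,hi in((8,20),(20,32),(30,45)):
    k=(d>lo)&(d<hi)&(abs(P[:,0]-c[0])<30)&(abs(P[:,1]-c[1])<30)
    print(lo,hi,k.sum(),P[k].mean(0).round(1),uv[k].mean(0).round(1))
print("face bounds",S[I].min(0).round(0),S[I].max(0).round(0))
# vise base yaw
uv=np.array([(u,v) for v in range(110,222) for u in range(175,262)]);P=deep(t,uv)
b=P[(P[:,2]>7)&(P[:,2]<20)];r=cv2.minAreaRect(b[:,:2].astype(np.float32));print("base",r)
im=[cv2.resize(t["pixels"][135:165,195:230],(490,420),interpolation=cv2.INTER_CUBIC)]
s=F["scene"];uvs=proj(s,[c+n*25])[0];u,v=uvs.astype(int);print("scene shaft",uvs)
im.append(cv2.resize(s["pixels"][v-20:v+20,u-14:u+14],(294,420),interpolation=cv2.INTER_CUBIC))
cv2.imwrite("pics/shaft.png",np.hstack(im))
E
```

```text
face 628 [677.5 121.7 181.2] [-0.56   0.085  0.824] tilt 34.5 yaw -8.7
8 20 45 [683.9 119.9 202.7] [211.3 145.9]
20 32 18 [675.3 120.9 212.1] [210.6 148.6]
30 45 34 [668.5 122.9 217.9] [209.6 150.8]
face bounds [646.  82. 161.] [710. 162. 200.]
base ((656.13427734375, 124.87606811523438), (179.58700561523438, 239.81048583984375), 81.685791015625)
scene shaft [259.42080712 226.22057005]
```

View pics/shaft.png

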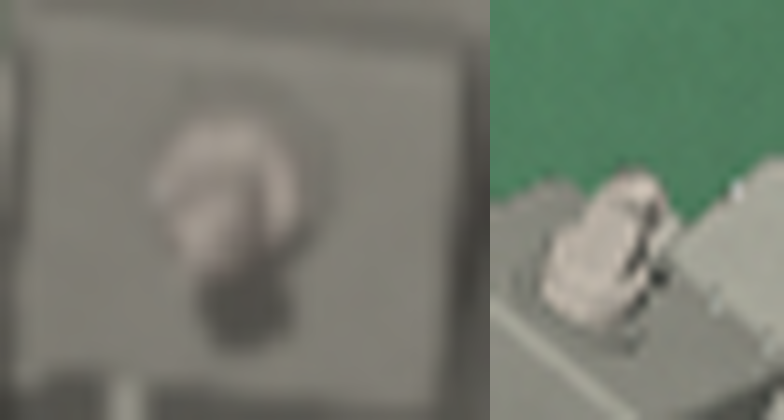

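```bash
python3 - <<'E'
from h import *; import pickle
F=pickle.load(open("F.pkl","rb"));t,s=F["top"],F["scene"]
psi=np.radians(-8.4);e=np.array([np.cos(psi),np.sin(psi),0]);v=np.array([-e[1],e[0],0])
c35,s35=np.cos(np.radians(35)),np.sin(np.radians(35));z=np.array([0,0,1.])
a=-s35*e+c35*z;u=c35*e+s35*z
fc=np.array([677.5,121.7,181.2])
def hit(f,uv,d):
    c,r=ray(f,[uv]);r=r[0];return c+r*((d-(c-fc)@a)/(r@a))
col=hit(t,(211.1,147.9),14);tip=hit(t,(209.6,151.5),38)
print("seat from collar",col.round(1),"seat from tip",(tip-24*a).round(1))
b=np.array([656.13,124.88,0]);print("vise y' of each",(col-b)@v,(tip-b)@v,"x'",(col-b)@e)
seat=(col+tip-24*a)/2
fr=s["pixels"].mean(2)
cam=-np.array(s["camera_from_world"])[:3,:3].T@np.array(s["camera_from_world"])[:3,3]
cd=cam-seat;az=np.arctan2(cd@v,cd@u);w=-np.sin(az)*u+np.cos(az)*v;print("az",np.degrees(az))
S=np.arange(-16,17,1.5)
for d in(10,13,16,19,22):
    p=proj(s,[seat+d*a+k*w for k in S]).astype(np.float32)
    print(d,cv2.remap(fr.astype(np.float32),p[:,0].reshape(1,-1),p[:,1].reshape(1,-1),cv2.INTER_LINEAR)[0].astype(int))
print(S)
for nm,f in F.items():
    uv,P=cloud(f);k=(abs(P[:,0]-540)<80)&(abs(P[:,1]+110)<45)&(P[:,2]>10)&(P[:,2]<90);P=P[k]
    h=P[(P[:,2]>44)&(P[:,2]<53)&(np.hypot(P[:,0]-529,P[:,1]+113.5)<24)]
    hd=P[(P[:,2]>74)];ar=P[(P[:,2]>20)&(P[:,2]<43)]
    print(nm,"hub",len(h),cv2.minAreaRect(h[:,:2].astype(np.float32)),h.mean(0).round(1),"handle",len(hd),hd.mean(0).round(1))
    l=cv2.fitLine(P[:,:2].astype(np.float32),cv2.DIST_HUBER,0,.01,.01).ravel();print(" line",l, np.degrees(np.arctan2(l[1],l[0])))
E
```

```text
seat from collar [679.7 120.7 199.9] seat from tip [680.1 120.7 200.2]
vise y' of each -0.6518530712895751 -0.6026782027074546 x' 23.89447201405999
az 23.346849571377902
10 [131 129 128 128 129 134 157 170 171 171 171 172 173 175 168 122  99 137
 148 129 127 135]
13 [125 127 129 126 126 137 153 167 172 172 170 170 173 177 146 117 135 157
 161 151 146 152]
16 [111 116 114 111 112 117 144 162 163 160 159 155 150 141 125 109 110 149
 166 156 149 153]
19 [102 101 101  99  97 106 127 148 162 165 163 153 147 145 118  98 120 145
 155 151 131 139]
22 [101 101 100  98  97  96 107 125 148 163 170 178 187 167 138 132 135 122
 119 109 105 115]
[-16.  -14.5 -13.  -11.5 -10.   -8.5  -7.   -5.5  -4.   -2.5  -1.    0.5
   2.    3.5   5.    6.5   8.    9.5  11.   12.5  14.   15.5]
top hub 103 ((528.4671020507812, -115.40122985839844), (27.12303924560547, 28.236276626586914), 9.733717918395996) [ 528.5 -115.1   48.4] handle 44 [ 597.  -101.3   79.6]
 line [ 9.7869474e-01  2.0532081e-01  5.3978058e+02 -1.1139793e+02] 11.84828
scene hub 75 ((528.8229370117188, -115.99000549316406), (28.905832290649414, 27.552982330322266), 11.449952125549316) [ 530.4 -115.1   48.6] handle 36 [599.4 -99.9  79.2]
 line [ 9.8076916e-01  1.9517151e-01  5.5383008e+02 -1.0693181e+02] 11.254742
```

{"fn": "drive_tool", "kwargs": {"rows": [{"y": -0.036},{"y": -0.036},{"y": -0.036},{"y": -0.036},{"x": 0.0177,"y": -0.034,"roll": 0.038},{"x": 0.0177,"y": -0.034,"roll": 0.038},{"x": 0.0177,"y": -0.034,"roll": 0.038},{"x": 0.0177,"y": -0.034,"roll": 0.038},{"x": 0.0177,"y": -0.034,"roll": 0.038},{"x": 0.0177,"y": -0.034,"roll": 0.038},{"x": 0.0177,"y": -0.034,"roll": 0.038},{"x": 0.0177,"y": -0.034,"roll": 0.038},{"x": 0.0177,"y": -0.034,"roll": 0.038},{"x": 0.0177,"y": -0.034,"roll": 0.038},{"x": 0.0177,"y": -0.034,"roll": 0.038},{"x": 0.0177,"y": -0.034,"roll": 0.038},{"x": 0.0177,"y": -0.034,"roll": 0.038},{"x": 0.0177,"y": -0.034,"roll": 0.038},{"x": 0.0177,"y": -0.034,"roll": 0.038},{"x": 0.0177,"y": -0.034,"roll": 0.038}], "grip": 0.3, "grip_force": 40}}

```text
validation failed for argument at $.ro...
```

{"fn": "drive_tool", "kwargs": {"rows": [{"x": 0,"y": -0.036,"z": 0,"roll": 0},{"x": 0,"y": -0.036,"z": 0,"roll": 0},{"x": 0,"y": -0.036,"z": 0,"roll": 0},{"x": 0,"y": -0.036,"z": 0,"roll": 0},{"x": 0.0177,"y": -0.034,"z": 0,"roll": 0.038},{"x": 0.0177,"y": -0.034,"z": 0,"roll": 0.038},{"x": 0.0177,"y": -0.034,"z": 0,"roll": 0.038},{"x": 0.0177,"y": -0.034,"z": 0,"roll": 0.038},{"x": 0.0177,"y": -0.034,"z": 0,"roll": 0.038},{"x": 0.0177,"y": -0.034,"z": 0,"roll": 0.038},{"x": 0.0177,"y": -0.034,"z": 0,"roll": 0.038},{"x": 0.0177,"y": -0.034,"z": 0,"roll": 0.038},{"x": 0.0177,"y": -0.034,"z": 0,"roll": 0.038},{"x": 0.0177,"y": -0.034,"z": 0,"roll": 0.038},{"x": 0.0177,"y": -0.034,"z": 0,"roll": 0.038},{"x": 0.0177,"y": -0.034,"z": 0,"roll": 0.038},{"x": 0.0177,"y": -0.034,"z": 0,"roll": 0.038},{"x": 0.0177,"y": -0.034,"z": 0,"roll": 0.038},{"x": 0.0177,"y": -0.034,"z": 0,"roll": 0.038},{"x": 0.0177,"y": -0.034,"z": 0,"roll": 0.038}], "grip": 0.3, "grip_force": 40}}

```text
time_s: 2.67
eef_pos: [533.0, -142.4, 259.4]
orientation: [-0.005, 0.992, 0.125, 0.007]
contact_force: [0.7, 1.2, 0.1]
gripper_width: 59.9
```

{"fn": "drive_tool", "kwargs": {"rows": [{"x": -0.002,"y": 0.014,"z": -0.02,"roll": -0.025},{"x": -0.002,"y": 0.014,"z": -0.03,"roll": -0.025},{"x": 0,"y": 0,"z": -0.03,"roll": 0},{"x": 0,"y": 0,"z": -0.02,"roll": 0},{"x": 0,"y": 0,"z": 0,"roll": 0},{"x": 0,"y": 0,"z": 0,"roll": 0}]}}

```text
time_s: 3.17
eef_pos: [533.4, -125.5, 157.3]
orientation: [-0.003, 0.996, 0.091, 0.01]
contact_force: [-0.6, 0.2, 0.7]
gripper_width: 59.6
```

{"fn": "drive_tool", "kwargs": {"rows": [{"x": -0.0046,"y": 0.01,"z": -0.02,"roll": 0.02},{"x": 0,"y": 0,"z": -0.03,"roll": 0},{"x": 0,"y": 0,"z": -0.02,"roll": 0},{"x": 0,"y": 0,"z": -0.01,"roll": 0},{"x": 0,"y": 0,"z": 0,"roll": 0},{"x": 0,"y": 0,"z": 0,"roll": 0}]}}

```text
time_s: 3.67
eef_pos: [536.6, -114.8, 85.3]
orientation: [-0.001, 0.994, 0.103, 0.02]
contact_force: [0.8, -0.5, -0.0]
gripper_width: 59.5
```

{"fn": "drive_tool", "kwargs": {"rows": [{"x": -0.006,"y": 0,"z": -0.01,"roll": 0},{"x": -0.004,"y": 0,"z": -0.018,"roll": 0},{"x": 0,"y": 0,"z": -0.012,"roll": 0},{"x": 0,"y": 0,"z": -0.006,"roll": 0},{"x": 0,"y": 0,"z": 0,"roll": 0}]}}

```text
time_s: 4.08
eef_pos: [534.6, -114.4, 48.5]
orientation: [0.0, 0.994, 0.105, 0.031]
contact_force: [0.1, -1.6, -0.6]
gripper_width: 59.7
```

{"fn": "drive_tool", "kwargs": {"rows": [{"x": -0.006,"y": 0,"z": -0.005,"roll": 0},{"x": -0.004,"y": 0,"z": -0.003,"roll": 0},{"x": 0,"y": 0,"z": 0,"roll": 0},{"x": 0,"y": 0,"z": 0,"roll": 0}]}}

```text
time_s: 4.42
eef_pos: [526.7, -114.3, 43.8]
orientation: [0.0, 0.994, 0.105, 0.035]
contact_force: [0.3, -0.3, 0.1]
gripper_width: 59.6
```

{"fn": "drive_tool", "kwargs": {"rows": [{"x": 0,"y": 0,"z": 0,"roll": 0},{"x": 0,"y": 0,"z": 0,"roll": 0},{"x": 0,"y": 0,"z": 0,"roll": 0},{"x": 0,"y": 0,"z": 0,"roll": 0},{"x": 0,"y": 0,"z": 0,"roll": 0},{"x": 0,"y": 0,"z": 0,"roll": 0}]}}

```text
time_s: 4.92
eef_pos: [527.7, -114.2, 45.2]
orientation: [0.001, 0.994, 0.105, 0.036]
contact_force: [0.1, -0.1, 0.0]
gripper_width: 59.7
```

{"fn": "drive_tool", "kwargs": {"rows": [{"x": 0.001,"y": -0.001,"z": -0.005,"roll": 0},{"x": 0,"y": 0,"z": 0,"roll": 0},{"x": 0,"y": 0,"z": 0,"roll": 0}]}}

```text
time_s: 5.17
eef_pos: [529.0, -115.4, 39.7]
orientation: [0.001, 0.994, 0.105, 0.036]
contact_force: [-0.5, -0.4, -0.1]
gripper_width: 59.6
```

{"fn": "drive_tool", "kwargs": {"rows": [{"x": 0,"y": 0,"z": 0,"roll": 0},{"x": 0,"y": 0,"z": 0,"roll": 0},{"x": 0,"y": 0,"z": 0,"roll": 0},{"x": 0,"y": 0,"z": 0,"roll": 0},{"x": 0,"y": 0,"z": 0,"roll": 0},{"x": 0,"y": 0,"z": 0,"roll": 0}], "grip": 1, "grip_force": 40}}

```text
time_s: 5.67
eef_pos: [528.8, -115.3, 39.4]
orientation: [0.001, 0.994, 0.105, 0.036]
contact_force: [-0.3, 0.5, -0.0]
gripper_width: 27.9
```

{"fn": "drive_tool", "kwargs": {"rows": [{"x": 0,"y": 0,"z": 0.02,"roll": 0},{"x": 0,"y": 0,"z": 0.035,"roll": 0},{"x": 0,"y": 0,"z": 0.035,"roll": 0},{"x": 0.0107,"y": 0.02,"z": 0.025,"roll": -0.044},{"x": 0.0107,"y": 0.033,"z": 0.018,"roll": -0.044},{"x": 0.0107,"y": 0.033,"z": 0.018,"roll": -0.044},{"x": 0.0107,"y": 0.033,"z": 0.018,"roll": -0.044},{"x": 0.0107,"y": 0.033,"z": 0.018,"roll": -0.044},{"x": 0.0107,"y": 0.033,"z": 0.018,"roll": -0.044},{"x": 0.0107,"y": 0.033,"z": 0.018,"roll": -0.044},{"x": 0.005,"y": 0.018,"z": 0.01,"roll": -0.044},{"x": 0.003,"y": 0.01,"z": 0,"roll": 0},{"x": 0,"y": 0,"z": 0,"roll": 0},{"x": 0,"y": 0,"z": 0,"roll": 0}]}}

```text
time_s: 6.83
eef_pos: [591.7, 140.8, 260.6]
orientation: [0.001, 0.996, -0.085, 0.009]
contact_force: [-0.4, -0.2, -4.5]
gripper_width: 27.3
```

```bash
cat > st.py <<'E'
from h import *
from scipy.spatial.transform import Rotation as R
def st():
    s=sense();q=np.array(s["orientation"]);r=R.from_quat(q[[1,2,3,0]]).as_matrix()
    g=np.array(s["eef_pos"])+6*r[:,2]
    print("t",round(s["time_s"],2),"grasp",g.round(1),"toolz",r[:,2].round(3),"yaw",np.degrees(np.arctan2(r[1,0],r[0,0])).round(1),"F",np.round(s["contact_force"],1),"T",np.round(s["torque"],2),"w",round(s["gripper_width"],1))
    return g,r
E
python3 - <<'E'
from st import *
st()
f=snap("scene");i=f["pixels"];u,v=proj(f,[[620,150,230]])[0].astype(int);print(u,v)
cv2.imwrite("pics/a1.png",cv2.resize(i[v-60:v+60,u-70:u+70],None,fx=5,fy=5))
E
```

```text
t 6.83 grasp [591.8 140.8 254.6] toolz [ 0.017 -0.003 -1.   ] yaw -9.8 F [-0.4 -0.2 -4.5] T [-0.03  0.09 -0.01] w 27.3
278 212
```

View pics/a1.png

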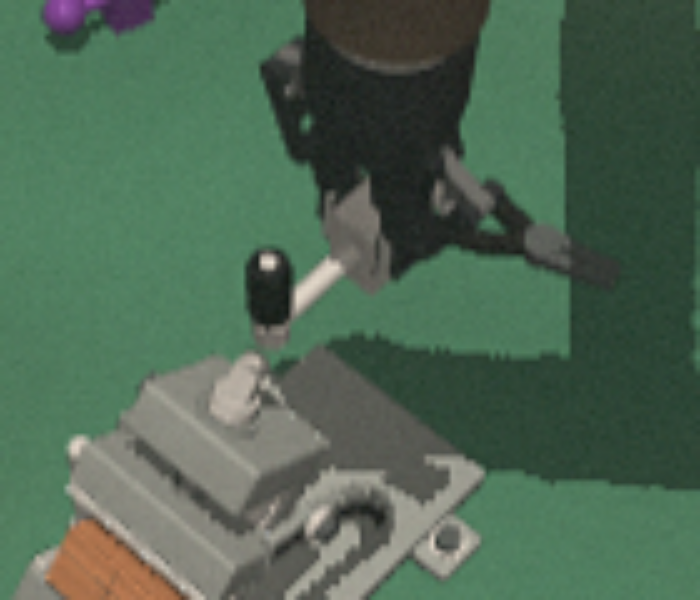

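{"fn": "drive_tool", "kwargs": {"rows": [{"x": 0.012,"y": 0.008,"z": 0,"roll": 0.012},{"x": 0.011,"y": 0.008,"z": -0.008,"roll": 0.012},{"x": 0,"y": 0,"z": -0.015,"roll": 0},{"x": 0,"y": 0,"z": -0.018,"roll": 0},{"x": 0,"y": 0,"z": -0.015,"roll": 0},{"x": 0,"y": 0,"z": -0.008,"roll": 0},{"x": 0,"y": 0,"z": 0,"roll": 0},{"x": 0,"y": 0,"z": 0,"roll": 0}]}}

```text
time_s: 7.55
eef_pos: [615.3, 153.8, 188.9]
orientation: [-0.001, 0.997, -0.072, 0.007]
contact_force: [-3.3, 3.9, 2.0]
gripper_width: 27.8
```

```bash
python3 -c "
from st import *
st()"
```

```text
t 7.55 grasp [615.4 153.8 182.9] toolz [ 0.015  0.002 -1.   ] yaw -8.3 F [-3.3  3.9  2. ] T [0.75 0.58 0.22] w 27.8
```

{"fn": "drive_tool", "kwargs": {"rows": [{"x": 0,"y": 0,"z": 0.008,"roll": 0},{"x": -0.004,"y": 0.004,"z": 0,"roll": 0},{"x": -0.003,"y": 0.004,"z": 0,"roll": 0},{"x": 0,"y": 0,"z": 0,"roll": 0},{"x": 0,"y": 0,"z": 0,"roll": 0}]}}

```text
time_s: 7.97
eef_pos: [606.1, 159.4, 194.8]
orientation: [0.0, 0.997, -0.074, 0.004]
contact_force: [0.5, -0.6, -4.8]
gripper_width: 27.5
```

```bash
python3 -c "
from st import *
st()
F=[]
for n,h in(('scene',60),('top',50)):
    f=snap(n);i=f['pixels'];u,v=proj(f,[[650,140,190]])[0].astype(int)
    F.append(cv2.resize(i[v-40:v+40,u-40:u+40],(400,400),interpolation=cv2.INTER_CUBIC))
cv2.imwrite('pics/a2.png',np.hstack(F))
"
```

```text
t 7.97 grasp [606.1 159.3 188.8] toolz [ 0.008 -0.001 -1.   ] yaw -8.5 F [ 0.5 -0.6 -4.8] T [0.01 0.03 0.05] w 27.5
```

View pics/a2.png

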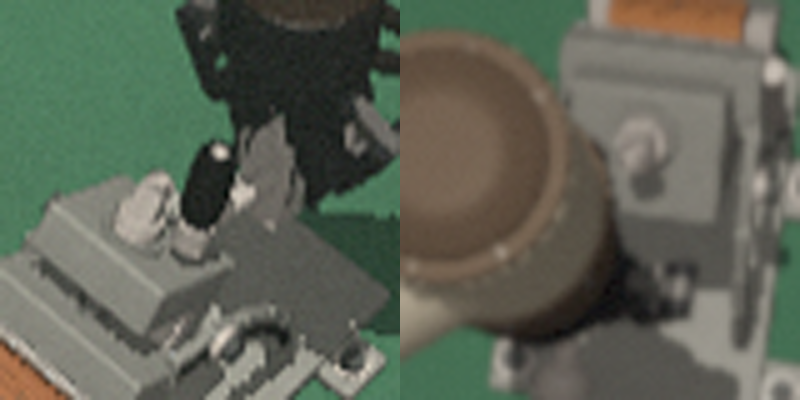

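{"fn": "drive_tool", "kwargs": {"rows": [{"x": 0,"y": 0,"z": -0.006,"roll": 0},{"x": 0,"y": 0,"z": -0.008,"roll": 0},{"x": 0,"y": 0,"z": -0.008,"roll": 0},{"x": 0,"y": 0,"z": -0.006,"roll": 0},{"x": 0,"y": 0,"z": -0.004,"roll": 0},{"x": 0,"y": 0,"z": 0,"roll": 0}]}}

```text
time_s: 8.57
eef_pos: [610.2, 159.4, 164.8]
orientation: [-0.001, 0.997, -0.074, 0.01]
contact_force: [-2.1, 0.7, -1.6]
gripper_width: 27.3
```

```bash
python3 -c "
from st import *
st()"
```

```text
t 8.57 grasp [610.3 159.4 158.8] toolz [ 0.02   0.001 -1.   ] yaw -8.5 F [-2.1  0.7 -1.6] T [0.03 0.23 0.03] w 27.3
```

{"fn": "drive_tool", "kwargs": {"rows": [{"x": 0,"y": 0,"z": -0.004,"roll": 0},{"x": 0,"y": 0,"z": -0.004,"roll": 0},{"x": 0,"y": 0,"z": -0.003,"roll": 0},{"x": 0,"y": 0,"z": 0,"roll": 0}]}}

```text
time_s: 8.9
eef_pos: [612.0, 159.6, 155.4]
orientation: [-0.002, 0.997, -0.073, 0.013]
contact_force: [-1.4, -0.6, 0.5]
gripper_width: 27.4
```

```bash
python3 -c "
from st import *
st()
F=[]
f=snap('scene');i=f['pixels'];u,v=proj(f,[[650,140,190]])[0].astype(int)
cv2.imwrite('pics/a3.png',cv2.resize(i[v-35:v+35,u-35:u+35],(560,560),interpolation=cv2.INTER_CUBIC))
"
```

```text
t 8.9 grasp [612.2 159.6 149.4] toolz [ 0.026  0.001 -1.   ] yaw -8.4 F [-1.4 -0.6  0.5] T [-0.02  0.14 -0.01] w 27.4
```

View pics/a3.png

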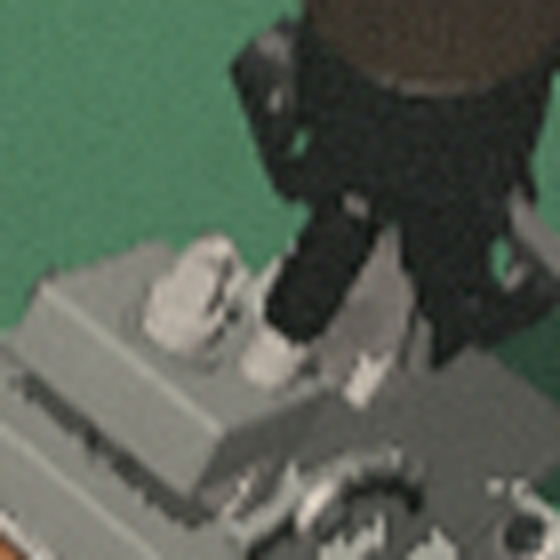

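```bash
python3 -c "
from st import *
f=snap('scene');e=np.array([.989,-.146,0]);z=np.array([0,0,1.])
u0,v0=proj(f,[[650,140,190]])[0].astype(int)
for ph in(25,30,35,40):
    a=-np.sin(np.radians(ph))*e+np.cos(np.radians(ph))*z
    u=np.cos(np.radians(ph))*e+np.sin(np.radians(ph))*z
    g=np.array([612.2,159.6,149.4]);b=g+70*u+(35-33.4)*a;t=g+70*u+(80-33.4)*a
    p=(proj(f,[b,t])-[u0-35,v0-35])*8;d=p[1]-p[0];print(ph,p.round(0).tolist(),(d[0]/-d[1]).round(2))
"
```

```text
25 [[270.0, 369.0], [316.0, 261.0]] 0.43
30 [[277.0, 354.0], [331.0, 242.0]] 0.48
35 [[285.0, 339.0], [346.0, 223.0]] 0.53
40 [[294.0, 323.0], [362.0, 204.0]] 0.57
```

{"fn": "drive_tool", "kwargs": {"rows": [{"x": -0.006,"y": 0,"z": 0.01,"roll": 0},{"x": -0.012,"y": 0.001,"z": 0.02,"roll": 0},{"x": -0.012,"y": 0.001,"z": 0.025,"roll": 0},{"x": 0,"y": 0,"z": 0.03,"roll": 0},{"x": 0,"y": -0.006,"z": 0.025,"roll": 0},{"x": 0.01,"y": -0.012,"z": 0.012,"roll": 0},{"x": 0.01,"y": -0.012,"z": 0.003,"roll": 0},{"x": 0.01,"y": -0.005,"z": 0,"roll": 0},{"x": 0.006,"y": 0,"z": 0,"roll": 0},{"x": 0,"y": 0,"z": 0,"roll": 0},{"x": 0,"y": 0,"z": 0,"roll": 0}], "grip_force": 70}}

```text
time_s: 9.92
eef_pos: [600.8, 123.6, 270.8]
orientation: [0.004, 0.997, -0.075, -0.009]
contact_force: [0.2, -0.3, -5.5]
gripper_width: 26.8
```

```bash
python3 -c "
from st import *
st()
F=[]
for n in('scene','top'):
    f=snap(n);i=f['pixels'];u,v=proj(f,[[660,125,250]])[0].astype(int)
    F.append(cv2.resize(i[v-35:v+35,u-35:u+35],(400,400),interpolation=cv2.INTER_CUBIC));print(n,u,v)
cv2.imwrite('pics/a4.png',np.hstack(F))
"
```

```text
t 9.92 grasp [600.7 123.5 264.8] toolz [-0.019 -0.006 -1.   ] yaw -8.7 F [ 0.2 -0.3 -5.5] T [ 0.01 -0.04  0.05] w 26.8
scene 260 214
top 207 151
```

View pics/a4.png

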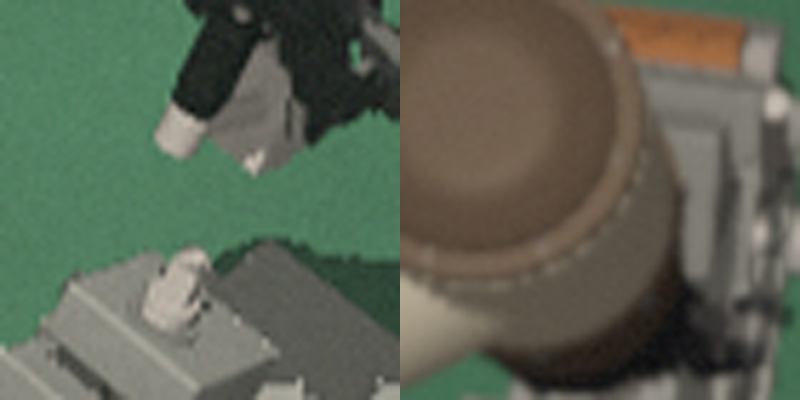

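{"fn": "drive_tool", "kwargs": {"rows": [{"x": 0.01,"y": 0.001,"z": 0,"roll": 0.03},{"x": 0.015,"y": 0.001,"z": 0,"roll": 0.03},{"x": 0.01,"y": 0.001,"z": -0.004,"roll": 0},{"x": 0.006,"y": 0,"z": -0.005,"roll": 0},{"x": 0,"y": 0,"z": 0,"roll": 0},{"x": 0,"y": 0,"z": 0,"roll": 0}]}}

```text
time_s: 10.52
eef_pos: [639.9, 128.9, 256.8]
orientation: [0.005, 0.999, -0.043, -0.014]
contact_force: [-0.2, 1.1, -4.7]
gripper_width: 27.4
```

```bash
python3 -c "
from st import *
g,_=st()
print((np.array([641.4,126.5,255.7])-g).round(1))
f=snap('scene');i=f['pixels'];u,v=proj(f,[[660,125,230]])[0].astype(int);print(u,v)
cv2.imwrite('pics/a5.png',cv2.resize(i[v-35:v+35,u-35:u+35],(560,560),interpolation=cv2.INTER_CUBIC))
p=(proj(f,[[680-24*.567,120.8+24*.084,200+24*.819]])-[u-35,v-35])*8;print('tip',p)
"
```

```text
t 10.52 grasp [639.8 128.9 250.8] toolz [-0.028 -0.009 -1.   ] yaw -5.0 F [-0.2  1.1 -4.7] T [ 0.08 -0.08 -0.01] w 27.4
[ 1.6 -2.4  4.9]
260 219
tip [[268.10102397 312.08399739]]
```

View pics/a5.png

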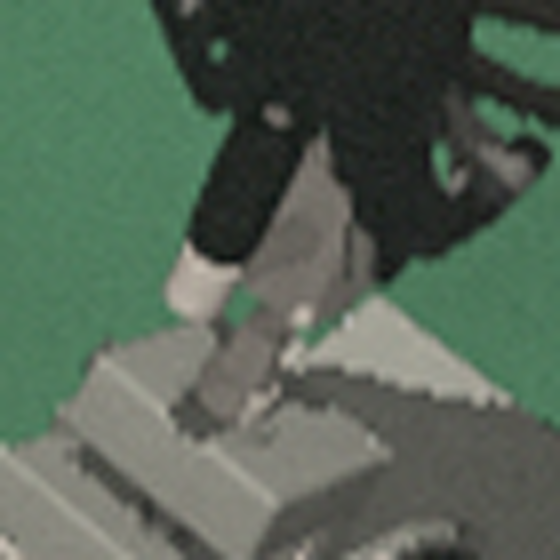

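```bash
python3 -c "
from st import *
f=snap('scene')
e=np.array([.989,-.146,0]);z=np.array([0,0,1.]);v=np.array([.146,.989,0]);g=np.array([639.8,128.9,250.8])
o=np.array([260-35,219-35])
for ph in(28,32,36):
    c,s=np.cos(np.radians(ph)),np.sin(np.radians(ph));a=-s*e+c*z;u=c*e+s*z
    m=g-33.4*a
    print(ph,'mouth',m.round(1),((proj(f,[m,m+14*u-14*v,m+14*u+14*v,m-14*u+14*v,g+70*u+(35-33.4)*a,g+70*u+(26-33.4)*a])-o)*8).round(0).tolist())
"
```

```text
28 mouth [655.3 126.6 221.3] [[299.0, 290.0], [238.0, 276.0], [306.0, 331.0], [360.0, 303.0], [196.0, 268.0], [186.0, 292.0]]
32 mouth [657.3 126.3 222.5] [[295.0, 292.0], [234.0, 276.0], [303.0, 330.0], [354.0, 307.0], [202.0, 255.0], [190.0, 280.0]]
36 mouth [659.2 126.  223.8] [[290.0, 293.0], [231.0, 275.0], [300.0, 330.0], [349.0, 312.0], [209.0, 241.0], [196.0, 266.0]]
```

{"fn": "drive_tool", "kwargs": {"rows": [{"x": 0.004,"y": -0.0015,"z": 0.0005,"roll": 0},{"x": 0.0034,"y": -0.0015,"z": 0.0005,"roll": 0},{"x": 0,"y": 0,"z": 0,"roll": 0},{"x": 0.0028,"y": -0.0005,"z": -0.004,"roll": 0},{"x": 0.0028,"y": -0.0005,"z": -0.004,"roll": 0},{"x": 0,"y": 0,"z": 0,"roll": 0}]}}

```text
time_s: 11.12
eef_pos: [650.5, 125.1, 256.5]
orientation: [0.005, 0.999, -0.042, -0.014]
contact_force: [1.2, 0.7, -5.3]
gripper_width: 27.0
```

```bash
cat > ins.py <<'E'
from st import *
g,r=st();seat=np.array([680,120.8,200]);a=np.array([-.567,.084,.819]);u=np.array([.810,-.12,.574]);v=np.array([.146,.989,0])
d=g-seat;print("a,u,v",(d@a).round(1),(d@u).round(1),(d@v).round(1))
E
python3 ins.py
```

```text
t 11.12 grasp [650.3 125.  250.5] toolz [-0.028 -0.008 -1.   ] yaw -4.9 F [ 1.2  0.7 -5.3] T [ 0.03 -0.1  -0.  ] w 27.0
a,u,v 58.5 4.5 -0.1
```

{"fn": "drive_tool", "kwargs": {"rows": [{"x": 0.001,"y": -0.0005,"z": -0.005,"roll": 0},{"x": 0.002,"y": -0.0005,"z": -0.005,"roll": 0},{"x": 0.002,"y": -0.0005,"z": -0.005,"roll": 0},{"x": 0,"y": 0,"z": 0,"roll": 0}]}}

```text
time_s: 11.45
eef_pos: [650.9, 125.2, 257.7]
orientation: [0.004, 0.999, -0.039, -0.013]
contact_force: [0.6, 0.3, -6.2]
gripper_width: 27.0
```

```bash
python3 ins.py
```

```text
t 11.45 grasp [650.7 125.2 251.7] toolz [-0.027 -0.007 -1.   ] yaw -4.5 F [ 0.6  0.3 -6.2] T [ 0.05 -0.2  -0.02] w 27.0
a,u,v 59.3 5.4 0.0
```

```bash
python3 -c "
from rig import sense
s=sense();print(s['qpos'].round(3),s['qvel'].round(3),s['joint_efforts'].round(1),s['contact_force'],s['torque'])"
```

```text
[ 0.431  0.462  0.135 -0.005 -1.271  1.062] [ 0.011 -0.04   0.02  -0.002 -0.055 -0.002] [  0.1 -48.1  21.6   5.1  -0.4   0. ] [ 0.5970077   0.33129596 -6.19588267] [ 0.05429936 -0.199109   -0.02452317]
```

{"fn": "drive_tool", "kwargs": {"rows": [{"x": 0,"y": 0,"z": -0.01,"roll": 0},{"x": 0,"y": 0,"z": -0.01,"roll": 0}]}}

```text
time_s: 11.62
eef_pos: [651.7, 125.2, 256.3]
orientation: [0.005, 0.999, -0.036, -0.006]
contact_force: [-19.5, 4.4, 32.9]
gripper_width: 26.6
```

```bash
python3 ins.py; python3 -c "
from rig import sense
s=sense();print(s['qpos'].round(3),s['qvel'].round(3),s['joint_efforts'].round(1),s['contact_force'],s['torque'])"
```

```text
t 11.62 grasp [651.6 125.2 250.4] toolz [-0.012 -0.009 -1.   ] yaw -4.2 F [-19.5   4.4  32.9] T [ 1.13  5.97 -0.04] w 26.6
a,u,v 57.7 5.4 0.2
[ 0.434  0.457  0.122  0.003 -1.25   1.063] [ 0.019 -0.037 -0.083  0.045  0.111 -0.   ] [ -5.  -20.3  13.4   3.4   4.8  -0. ] [-19.46779168   4.41926546  32.89622414] [ 1.12663014  5.96888621 -0.0384791 ]
```

{"fn": "drive_tool", "kwargs": {"rows": [{"x": -0.002,"y": 0,"z": 0.004,"roll": 0},{"x": -0.003,"y": 0,"z": 0,"roll": 0},{"x": -0.002,"y": 0,"z": -0.003,"roll": 0},{"x": 0,"y": 0,"z": -0.004,"roll": 0},{"x": 0,"y": 0,"z": 0,"roll": 0}]}}

```text
time_s: 12.03
eef_pos: [644.8, 125.2, 253.8]
orientation: [0.003, 0.999, -0.037, -0.003]
contact_force: [-0.2, -0.4, -5.7]
gripper_width: 26.9
```

```bash
python3 ins.py
```

```text
t 12.03 grasp [644.7 125.1 247.8] toolz [-0.006 -0.006 -1.   ] yaw -4.2 F [-0.2 -0.4 -5.7] T [-0.05  0.01  0.01] w 26.9
a,u,v 59.5 -1.7 -0.9
```

Free of contact, u = −1.7. Push along −a again, near u ≈ 0.

{"fn": "drive_tool", "kwargs": {"rows": [{"x": 0.003,"y": 0,"z": -0.004,"roll": 0},{"x": 0.003,"y": 0,"z": -0.004,"roll": 0},{"x": 0.003,"y": -0.0005,"z": -0.004,"roll": 0}]}}

```text
time_s: 12.28
eef_pos: [654.7, 125.3, 239.3]
orientation: [0.003, 0.999, -0.036, -0.003]
contact_force: [0.2, 1.8, -2.5]
gripper_width: 26.6
```

```bash
python3 ins.py
```

```text
t 12.28 grasp [654.7 125.3 233.3] toolz [-0.007 -0.006 -1.   ] yaw -4.2 F [ 0.2  1.8 -2.5] T [ 0.51 -0.    0.04] w 26.6
a,u,v 42.0 -1.9 0.7
```

{"fn": "drive_tool", "kwargs": {"rows": [{"x": 0.003,"y": 0,"z": -0.004,"roll": 0},{"x": 0.003,"y": 0,"z": -0.004,"roll": 0},{"x": 0.003,"y": -0.0005,"z": -0.004,"roll": 0}]}}

```text
time_s: 12.53
eef_pos: [659.4, 125.0, 233.7]
orientation: [0.006, 0.999, -0.035, -0.009]
contact_force: [-20.7, 7.4, 20.9]
gripper_width: 26.9
```

```bash
python3 ins.py
```

```text
t 12.53 grasp [659.3 124.9 227.7] toolz [-0.019 -0.011 -1.   ] yaw -4.0 F [-20.7   7.4  20.9] T [ 2.02  5.86 -0.27] w 26.9
a,u,v 34.8 -1.4 1.1
```

{"fn": "drive_tool", "kwargs": {"rows": [{"x": 0.002,"y": -0.001,"z": -0.003,"roll": 0},{"x": 0.002,"y": -0.001,"z": -0.003,"roll": 0},{"x": 0.002,"y": 0,"z": -0.003,"roll": 0}]}}

```text
time_s: 12.78
eef_pos: [659.5, 125.1, 233.9]
orientation: [0.006, 0.999, -0.034, -0.014]
contact_force: [-11.1, 0.4, 11.1]
gripper_width: 27.3
```

```bash
python3 ins.py
```

```text
t 12.78 grasp [659.3 125.1 227.9] toolz [-0.029 -0.011 -1.   ] yaw -3.9 F [-11.1   0.4  11.1] T [ 0.12  3.2  -0.19] w 27.3
a,u,v 35.0 -1.2 1.2
```

{"fn": "drive_tool", "kwargs": {"rows": [{"x": 0,"y": 0,"z": 0,"roll": 0},{"x": 0,"y": 0,"z": 0,"roll": 0},{"x": 0,"y": 0,"z": 0,"roll": 0},{"x": 0,"y": 0,"z": 0,"roll": 0}], "grip": 0.3}}

```text
time_s: 13.12
eef_pos: [662.2, 124.7, 236.9]
orientation: [0.006, 0.999, -0.033, -0.011]
contact_force: [-0.0, -0.9, 0.0]
gripper_width: 59.6
```

```bash
python3 ins.py; python3 -c "
from st import *
f=snap('scene');i=f['pixels'];u,v=proj(f,[[670,123,230]])[0].astype(int);print(u,v)
cv2.imwrite('pics/a6.png',cv2.resize(i[v-40:v+40,u-40:u+40],(560,560),interpolation=cv2.INTER_CUBIC))
"
```

```text
t 13.12 grasp [662.1 124.6 230.9] toolz [-0.022 -0.012 -1.   ] yaw -3.8 F [-0.  -0.9  0. ] T [ 0.1   0.02 -0.03] w 59.6
a,u,v 35.8 2.8 1.1
257 221
```

View pics/a6.png

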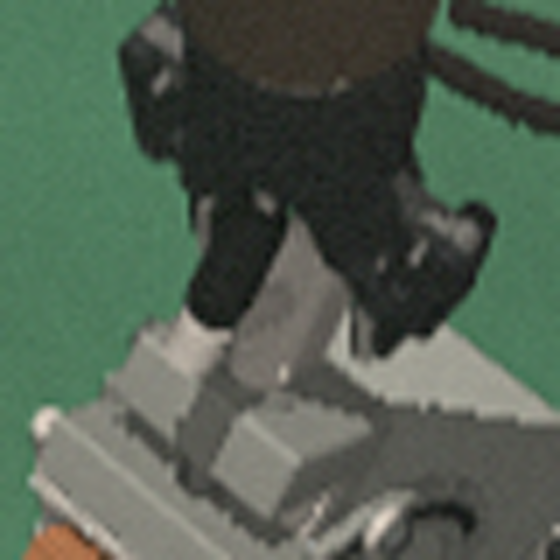

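{"fn": "drive_tool", "kwargs": {"rows": [{"x": -0.006,"y": 0.001,"z": 0.008,"roll": 0},{"x": -0.013,"y": 0.002,"z": 0.018,"roll": 0},{"x": -0.018,"y": 0.002,"z": 0.025,"roll": 0},{"x": -0.018,"y": 0.002,"z": 0.025,"roll": 0},{"x": -0.015,"y": 0,"z": 0.025,"roll": 0},{"x": -0.01,"y": 0,"z": 0.02,"roll": 0},{"x": 0,"y": 0,"z": 0,"roll": 0},{"x": 0,"y": 0,"z": 0,"roll": 0}]}}

```text
time_s: 13.83
eef_pos: [577.1, 129.5, 362.1]
orientation: [0.008, 0.999, -0.035, -0.012]
contact_force: [-0.5, -0.1, -1.3]
gripper_width: 59.6
```

```bash
python3 ins.py; cat > crank.py <<'E'
from h import *
seat=np.array([680,120.8,200]);a=np.array([-.567,.084,.819]);u=np.array([.810,-.12,.574]);v=np.array([.146,.989,0])
for n in("scene","top"):
    fs=[snap(n) for _ in range(3)];f=fs[0]; z=np.median([g["z_map"] for g in fs],0); f["z_map"]=z
    uv,P=cloud(f);d=P-seat;A=np.c_[d@a,d@u,d@v];px=f["pixels"][uv[:,1],uv[:,0]].astype(int)
    R=np.hypot(A[:,1],A[:,2]);dark=px.max(1)<70
    k=dark&(A[:,0]>35)&(A[:,0]<88)&(R>50)&(R<92);Q=A[k]
    if len(Q): print(n,"handle n",len(Q),"mean auv",Q.mean(0).round(1),"top a",np.percentile(Q[:,0],95).round(1),"az",np.degrees(np.arctan2(Q[:,2].mean(),Q[:,1].mean())).round(1))
    h=A[(R<14)&(A[:,0]>38)&(A[:,0]<60)];print(n,"hub top n",len(h),np.median(h,0).round(1) if len(h) else "")
    b=A[(R>30)&(R<58)&(A[:,0]>15)&(A[:,0]<48)&~dark[:]];print(" ball/arm n",len(b),b.mean(0).round(1) if len(b) else "")
E
python3 crank.py
```

```text
t 13.83 grasp [577.  129.4 356.1] toolz [-0.024 -0.015 -1.   ] yaw -4.0 F [-0.5 -0.1 -1.3] T [-0.   -0.06  0.06] w 59.6
a,u,v 187.0 5.1 -6.5
scene handle n 161 mean auv [63.5 74.9  9. ] top a 81.9 az 6.9
scene hub top n 68 [49.2  6.2  1.3]
 ball/arm n 66 [ 32.2 -17.4   5.5]
top handle n 73 mean auv [71.  73.8  2.3] top a 83.1 az 1.8
top hub top n 11 [ 48.4   1.8 -11.8]
 ball/arm n 24 [30.9 39.7  0.4]
```

{"fn": "drive_tool", "kwargs": {"rows": [{"x": 0.012,"y": 0,"z": 0.005,"roll": -0.035},{"x": 0.025,"y": -0.002,"z": 0,"roll": -0.035},{"x": 0.03,"y": -0.002,"z": 0,"roll": 0},{"x": 0.028,"y": -0.002,"z": 0,"roll": 0},{"x": 0.018,"y": -0.001,"z": 0,"roll": 0},{"x": 0.01,"y": 0,"z": 0,"roll": 0},{"x": 0,"y": 0,"z": 0,"roll": 0},{"x": 0,"y": 0,"z": 0,"roll": 0}]}}

```text
time_s: 14.8
eef_pos: [706.5, 120.6, 352.4]
orientation: [0.012, 0.997, -0.072, -0.023]
contact_force: [-0.4, 0.5, -0.7]
gripper_width: 59.6
```

```bash
python3 ins.py; python3 -c "
from st import *
f=snap('top')"
```

```text
t 14.8 grasp [706.2 120.5 346.4] toolz [-0.047 -0.021 -0.999] yaw -8.3 F [-0.4  0.5 -0.7] T [ 0.04 -0.03 -0.01] w 59.6
a,u,v 105.0 105.3 3.5
```

{"fn": "drive_tool", "kwargs": {"rows": [{"x": -0.003,"y": 0.001,"z": -0.012,"roll": 0},{"x": -0.002,"y": 0.001,"z": -0.017,"roll": 0},{"x": -0.001,"y": 0,"z": -0.015,"roll": 0},{"x": 0,"y": 0,"z": -0.009,"roll": 0},{"x": 0,"y": 0,"z": -0.003,"roll": 0},{"x": 0,"y": 0,"z": 0,"roll": 0}]}}

```text
time_s: 15.35
eef_pos: [695.9, 123.1, 295.9]
orientation: [0.012, 0.997, -0.071, -0.023]
contact_force: [-0.0, -0.2, 0.6]
gripper_width: 59.8
```

```bash
python3 ins.py
```

```text
t 15.35 grasp [695.6 122.9 289.9] toolz [-0.047 -0.021 -0.999] yaw -8.2 F [-0.  -0.2  0.6] T [ 0.06 -0.08  0.03] w 59.8
a,u,v 65.0 64.0 4.4
```

{"fn": "drive_tool", "kwargs": {"rows": [{"x": 0.006,"y": 0,"z": 0.001,"roll": 0},{"x": 0,"y": 0,"z": 0,"roll": 0},{"x": 0,"y": 0,"z": 0,"roll": 0}]}}

```text
time_s: 15.6
eef_pos: [702.7, 123.3, 299.8]
orientation: [0.012, 0.997, -0.071, -0.021]
contact_force: [0.8, 0.0, 0.2]
gripper_width: 59.4
```

{"fn": "drive_tool", "kwargs": {"rows": [{"x": 0,"y": 0,"z": 0,"roll": 0},{"x": 0,"y": 0,"z": 0,"roll": 0},{"x": 0,"y": 0,"z": 0,"roll": 0},{"x": 0,"y": 0,"z": 0,"roll": 0},{"x": 0,"y": 0,"z": 0,"roll": 0},{"x": 0,"y": 0,"z": 0,"roll": 0}], "grip": 1, "grip_force": 30}}

```text
time_s: 16.1
eef_pos: [703.7, 123.5, 301.9]
orientation: [0.011, 0.997, -0.071, -0.019]
contact_force: [-0.4, -0.9, -0.4]
gripper_width: 21.2
```

```bash
python3 ins.py
```

```text
t 16.1 grasp [703.5 123.4 295.9] toolz [-0.039 -0.019 -0.999] yaw -8.2 F [-0.4 -0.9 -0.4] T [ 0.06 -0.11  0.03] w 21.2
a,u,v 65.4 73.7 6.0
```

```bash
cat > plan.py <<'E'
import sys,json
from st import *
n,dth,cu,cv,a0=int(sys.argv[1]),float(sys.argv[2]),*map(float,sys.argv[3:6])
g,r=st();seat=np.array([680,120.8,200]);a=np.array([-.567,.084,.819]);u=np.array([.810,-.12,.574]);v=np.array([.146,.989,0])
d=g-seat;A,U,V=d@a,d@u,d@v
th=np.degrees(np.arctan2(V-cv,U-cu));print("a,u,v",np.round([A,U,V],1),"az",th.round(1),"rad",np.hypot(V-cv,U-cu).round(1),"n",n,"F auv",np.round([np.array(sense()["contact_force"])@k for k in(a,u,v)],1))
p=np.array([A,U,V]);q=p.copy();rows=[]
for i in range(1,n+1):
    t=np.radians(th-dth*i);q2=np.array([q[0]+np.clip(a0-q[0],-.5,.5),cu+70*np.cos(t),cv+70*np.sin(t)])
    dd=q2-q;w=(dd[0]*a+dd[1]*u+dd[2]*v)/1000;q=q2;rows.append(dict(x=round(w[0],4),y=round(w[1],4),z=round(w[2],4),roll=0))
print(json.dumps(rows))
E
python3 plan.py 8 12 3.9 0 65
```

```text
t 16.1 grasp [703.5 123.4 295.9] toolz [-0.039 -0.019 -0.999] yaw -8.2 F [-0.4 -0.9 -0.4] T [ 0.06 -0.11  0.03] w 21.2
a,u,v [65.4 73.7  6. ] az 4.9 rad 70.1 n 8 F auv [-0.2 -0.5 -0.9]
[{"x": -0.0022, "y": -0.0145, "z": -0.0005, "roll": 0}, {"x": -0.0048, "y": -0.0137, "z": -0.0019, "roll": 0}, {"x": -0.007, "y": -0.0124, "z": -0.0036, "roll": 0}, {"x": -0.0089, "y": -0.0105, "z": -0.0051, "roll": 0}, {"x": -0.0104, "y": -0.0082, "z": -0.0063, "roll": 0}, {"x": -0.0114, "y": -0.0055, "z": -0.0074, "roll": 0}, {"x": -0.012, "y": -0.0025, "z": -0.008, "roll": 0}, {"x": -0.012, "y": 0.0005, "z": -0.0084, "roll": 0}]
```

{"fn": "drive_tool", "kwargs": {"rows": [{"x": -0.0022,"y": -0.0145,"z": -0.0005,"roll": 0},{"x": -0.0048,"y": -0.0137,"z": -0.0019,"roll": 0},{"x": -0.007,"y": -0.0124,"z": -0.0036,"roll": 0},{"x": -0.0089,"y": -0.0105,"z": -0.0051,"roll": 0},{"x": -0.0104,"y": -0.0082,"z": -0.0063,"roll": 0},{"x": -0.0114,"y": -0.0055,"z": -0.0074,"roll": 0},{"x": -0.012,"y": -0.0025,"z": -0.008,"roll": 0},{"x": -0.012,"y": 0.0005,"z": -0.0084,"roll": 0}]}}

```text
time_s: 16.77
eef_pos: [634.9, 57.9, 258.7]
orientation: [0.002, 0.997, -0.07, -0.012]
contact_force: [3.9, 6.1, -0.2]
gripper_width: 20.7
```

```bash
python3 plan.py 8 12 3.9 0 64
```

```text
t 16.77 grasp [634.8  57.9 252.7] toolz [-0.025 -0.003 -1.   ] yaw -8.1 F [ 3.9  6.1 -0.2] T [ 1.95 -1.21 -0.05] w 20.7
a,u,v [ 63.5   1.2 -68.9] az -92.3 rad 68.9 n 8 F auv [-1.9  2.3  6.6]
[{"x": -0.0119, "y": 0.0028, "z": -0.0079, "roll": 0}, {"x": -0.0104, "y": 0.0067, "z": -0.0079, "roll": 0}, {"x": -0.0089, "y": 0.0092, "z": -0.0071, "roll": 0}, {"x": -0.007, "y": 0.0114, "z": -0.006, "roll": 0}, {"x": -0.0048, "y": 0.013, "z": -0.0047, "roll": 0}, {"x": -0.0024, "y": 0.0141, "z": -0.0031, "roll": 0}, {"x": 0.0001, "y": 0.0146, "z": -0.0014, "roll": 0}, {"x": 0.0026, "y": 0.0144, "z": 0.0003, "roll": 0}]
```

{"fn": "drive_tool", "kwargs": {"rows": [{"x": -0.0119,"y": 0.0028,"z": -0.0079,"roll": 0},{"x": -0.0104,"y": 0.0067,"z": -0.0079,"roll": 0},{"x": -0.0089,"y": 0.0092,"z": -0.0071,"roll": 0},{"x": -0.007,"y": 0.0114,"z": -0.006,"roll": 0},{"x": -0.0048,"y": 0.013,"z": -0.0047,"roll": 0},{"x": -0.0024,"y": 0.0141,"z": -0.0031,"roll": 0},{"x": 0.0001,"y": 0.0146,"z": -0.0014,"roll": 0},{"x": 0.0026,"y": 0.0144,"z": 0.0003,"roll": 0}]}}

```text
time_s: 17.43
eef_pos: [591.4, 140.9, 219.2]
orientation: [0.001, 0.997, -0.076, -0.005]
contact_force: [3.2, -2.6, -2.4]
gripper_width: 20.7
```

```bash
python3 plan.py 14 13 3.5 0 63
```

```text
t 17.43 grasp [591.3 140.8 213.2] toolz [-0.01  -0.002 -1.   ] yaw -8.7 F [ 3.2 -2.6 -2.4] T [-0.76 -0.68 -0.05] w 20.7
a,u,v [ 62.7 -66.7   6.9] az 174.4 rad 70.5 n 14 F auv [-4.   1.5 -2.1]
[{"x": 0.0052, "y": 0.0148, "z": 0.0024, "roll": 0}, {"x": 0.0075, "y": 0.0134, "z": 0.0039, "roll": 0}, {"x": 0.0097, "y": 0.0112, "z": 0.0056, "roll": 0}, {"x": 0.0114, "y": 0.0084, "z": 0.0071, "roll": 0}, {"x": 0.0126, "y": 0.0051, "z": 0.0082, "roll": 0}, {"x": 0.013, "y": 0.0016, "z": 0.0089, "roll": 0}, {"x": 0.0128, "y": -0.0019, "z": 0.0091, "roll": 0}, {"x": 0.012, "y": -0.0054, "z": 0.0089, "roll": 0}, {"x": 0.0105, "y": -0.0086, "z": 0.0082, "roll": 0}, {"x": 0.0085, "y": -0.0114, "z": 0.0071, "roll": 0}, {"x": 0.0061, "y": -0.0135, "z": 0.0056, "roll": 0}, {"x": 0.0033, "y": -0.015, "z": 0.0038, "roll": 0}, {"x": 0.0004, "y": -0.0157, "z": 0.0019, "roll": 0}, {"x": -0.0026, "y": -0.0156, "z": -0.0002, "roll": 0}]
```

{"fn": "drive_tool", "kwargs": {"rows": [{"x": 0.0052,"y": 0.0148,"z": 0.0024,"roll": 0},{"x": 0.0075,"y": 0.0134,"z": 0.0039,"roll": 0},{"x": 0.0097,"y": 0.0112,"z": 0.0056,"roll": 0},{"x": 0.0114,"y": 0.0084,"z": 0.0071,"roll": 0},{"x": 0.0126,"y": 0.0051,"z": 0.0082,"roll": 0},{"x": 0.013,"y": 0.0016,"z": 0.0089,"roll": 0},{"x": 0.0128,"y": -0.0019,"z": 0.0091,"roll": 0},{"x": 0.012,"y": -0.0054,"z": 0.0089,"roll": 0},{"x": 0.0105,"y": -0.0086,"z": 0.0082,"roll": 0},{"x": 0.0085,"y": -0.0114,"z": 0.0071,"roll": 0},{"x": 0.0061,"y": -0.0135,"z": 0.0056,"roll": 0},{"x": 0.0033,"y": -0.015,"z": 0.0038,"roll": 0},{"x": 0.0004,"y": -0.0157,"z": 0.0019,"roll": 0},{"x": -0.0026,"y": -0.0156,"z": -0.0002,"roll": 0}]}}

```text
time_s: 18.6
eef_pos: [703.7, 118.6, 301.8]
orientation: [0.014, 0.997, -0.068, -0.018]
contact_force: [-0.2, 1.9, 2.4]
gripper_width: 21.1
```

```bash
python3 plan.py 14 13 3.5 0 62; python3 crank.py
```

```text
t 18.6 grasp [703.5 118.4 295.8] toolz [-0.038 -0.025 -0.999] yaw -7.9 F [-0.2  1.9  2.4] T [0.72 0.41 0.  ] w 21.1
a,u,v [64.9 74.3  1.1] az 0.9 rad 70.8 n 14 F auv [2.2 1.  1.9]
[{"x": -0.0039, "y": -0.0154, "z": -0.0018, "roll": 0}, {"x": -0.006, "y": -0.0143, "z": -0.0033, "roll": 0}, {"x": -0.0084, "y": -0.0124, "z": -0.0052, "roll": 0}, {"x": -0.0104, "y": -0.0099, "z": -0.0068, "roll": 0}, {"x": -0.0118, "y": -0.0068, "z": -0.0081, "roll": 0}, {"x": -0.0126, "y": -0.0034, "z": -0.0089, "roll": 0}, {"x": -0.013, "y": 0.0001, "z": -0.009, "roll": 0}, {"x": -0.0125, "y": 0.0037, "z": -0.009, "roll": 0}, {"x": -0.0113, "y": 0.0071, "z": -0.0086, "roll": 0}, {"x": -0.0096, "y": 0.01, "z": -0.0077, "roll": 0}, {"x": -0.0073, "y": 0.0125, "z": -0.0064, "roll": 0}, {"x": -0.0047, "y": 0.0144, "z": -0.0047, "roll": 0}, {"x": -0.0019, "y": 0.0155, "z": -0.0029, "roll": 0}, {"x": 0.0011, "y": 0.0158, "z": -0.0009, "roll": 0}]
scene handle n 117 mean auv [57.6 79.1 -0.3] top a 75.5 az -0.2
scene hub top n 3 [49.2 -0.8 11.9]
 ball/arm n 72 [ 30.9 -29.4  10.2]
top handle n 111 mean auv [77.1 70.1 -4.4] top a 83.7 az -3.6
top hub top n 112 [49.6  1.2 -0.4]
 ball/arm n 132 [ 34.1 -28.1   1.3]
```

{"fn": "drive_tool", "kwargs": {"rows": [{"x": -0.0039,"y": -0.0154,"z": -0.0018,"roll": 0},{"x": -0.006,"y": -0.0143,"z": -0.0033,"roll": 0},{"x": -0.0084,"y": -0.0124,"z": -0.0052,"roll": 0},{"x": -0.0104,"y": -0.0099,"z": -0.0068,"roll": 0},{"x": -0.0118,"y": -0.0068,"z": -0.0081,"roll": 0},{"x": -0.0126,"y": -0.0034,"z": -0.0089,"roll": 0},{"x": -0.013,"y": 0.0001,"z": -0.009,"roll": 0},{"x": -0.0125,"y": 0.0037,"z": -0.009,"roll": 0},{"x": -0.0113,"y": 0.0071,"z": -0.0086,"roll": 0},{"x": -0.0096,"y": 0.01,"z": -0.0077,"roll": 0},{"x": -0.0073,"y": 0.0125,"z": -0.0064,"roll": 0},{"x": -0.0047,"y": 0.0144,"z": -0.0047,"roll": 0},{"x": -0.0019,"y": 0.0155,"z": -0.0029,"roll": 0},{"x": 0.0011,"y": 0.0158,"z": -0.0009,"roll": 0}]}}

```text
time_s: 20.07
eef_pos: [591.0, 139.9, 217.9]
orientation: [0.013, 0.998, -0.065, -0.006]
contact_force: [5.8, -3.7, 2.6]
gripper_width: 20.7
```

```bash
python3 plan.py 14 13 3.5 0 62.5
```

```text
t 20.07 grasp [591.  139.8 211.9] toolz [-0.013 -0.024 -1.   ] yaw -7.5 F [ 5.8 -3.7  2.6] T [-0.92 -1.73  0.04] w 20.7
a,u,v [ 61.8 -67.6   5.7] az 175.4 rad 71.3 n 14 F auv [-1.5  6.7 -2.8]
[{"x": 0.0055, "y": 0.0148, "z": 0.0029, "roll": 0}, {"x": 0.0073, "y": 0.0135, "z": 0.0039, "roll": 0}, {"x": 0.0096, "y": 0.0113, "z": 0.0055, "roll": 0}, {"x": 0.0113, "y": 0.0086, "z": 0.007, "roll": 0}, {"x": 0.0125, "y": 0.0054, "z": 0.0081, "roll": 0}, {"x": 0.013, "y": 0.0019, "z": 0.0088, "roll": 0}, {"x": 0.0129, "y": -0.0017, "z": 0.0091, "roll": 0}, {"x": 0.0121, "y": -0.0052, "z": 0.0089, "roll": 0}, {"x": 0.0106, "y": -0.0084, "z": 0.0082, "roll": 0}, {"x": 0.0087, "y": -0.0112, "z": 0.0072, "roll": 0}, {"x": 0.0063, "y": -0.0134, "z": 0.0057, "roll": 0}, {"x": 0.0035, "y": -0.0149, "z": 0.004, "roll": 0}, {"x": 0.0006, "y": -0.0157, "z": 0.002, "roll": 0}, {"x": -0.0023, "y": -0.0157, "z": -0.0, "roll": 0}]
```

{"fn": "drive_tool", "kwargs": {"rows": [{"x": 0.0055,"y": 0.0148,"z": 0.0029,"roll": 0},{"x": 0.0073,"y": 0.0135,"z": 0.0039,"roll": 0},{"x": 0.0096,"y": 0.0113,"z": 0.0055,"roll": 0},{"x": 0.0113,"y": 0.0086,"z": 0.007,"roll": 0},{"x": 0.0125,"y": 0.0054,"z": 0.0081,"roll": 0},{"x": 0.013,"y": 0.0019,"z": 0.0088,"roll": 0},{"x": 0.0129,"y": -0.0017,"z": 0.0091,"roll": 0},{"x": 0.0121,"y": -0.0052,"z": 0.0089,"roll": 0},{"x": 0.0106,"y": -0.0084,"z": 0.0082,"roll": 0},{"x": 0.0087,"y": -0.0112,"z": 0.0072,"roll": 0},{"x": 0.0063,"y": -0.0134,"z": 0.0057,"roll": 0},{"x": 0.0035,"y": -0.0149,"z": 0.004,"roll": 0},{"x": 0.0006,"y": -0.0157,"z": 0.002,"roll": 0},{"x": -0.0023,"y": -0.0157,"z": 0,"roll": 0}]}}

```text
time_s: 21.23
eef_pos: [702.5, 138.1, 300.6]
orientation: [0.008, 0.999, -0.053, -0.009]
contact_force: [5.7, 3.6, 7.0]
gripper_width: 20.8
```

```bash
python3 plan.py 14 13 3.5 0 62; python3 crank.py | grep hub
```

```text
t 21.23 grasp [702.4 138.  294.6] toolz [-0.02  -0.015 -1.   ] yaw -6.1 F [5.7 3.6 7. ] T [ 0.95 -1.46  0.02] w 20.8
a,u,v [66.2 70.4 20.2] az 16.8 rad 69.9 n 14 F auv [2.8 8.1 4.4]
[{"x": 0.0004, "y": -0.0158, "z": 0.0013, "roll": 0}, {"x": -0.0026, "y": -0.0156, "z": -0.0008, "roll": 0}, {"x": -0.0054, "y": -0.0146, "z": -0.0029, "roll": 0}, {"x": -0.0079, "y": -0.0129, "z": -0.0048, "roll": 0}, {"x": -0.01, "y": -0.0105, "z": -0.0065, "roll": 0}, {"x": -0.0115, "y": -0.0076, "z": -0.0078, "roll": 0}, {"x": -0.0125, "y": -0.0042, "z": -0.0088, "roll": 0}, {"x": -0.0128, "y": -0.0007, "z": -0.0094, "roll": 0}, {"x": -0.0126, "y": 0.0029, "z": -0.0092, "roll": 0}, {"x": -0.0116, "y": 0.0063, "z": -0.0087, "roll": 0}, {"x": -0.01, "y": 0.0094, "z": -0.0079, "roll": 0}, {"x": -0.0079, "y": 0.012, "z": -0.0067, "roll": 0}, {"x": -0.0053, "y": 0.014, "z": -0.0051, "roll": 0}, {"x": -0.0025, "y": 0.0153, "z": -0.0033, "roll": 0}]
scene hub top n 4 [50.7 -7.2  6.1]
top hub top n 113 [49.9  1.5 -0.3]
```

{"fn": "drive_tool", "kwargs": {"rows": [{"x": 0.0004,"y": -0.0158,"z": 0.0013,"roll": 0},{"x": -0.0026,"y": -0.0156,"z": -0.0008,"roll": 0},{"x": -0.0054,"y": -0.0146,"z": -0.0029,"roll": 0},{"x": -0.0079,"y": -0.0129,"z": -0.0048,"roll": 0},{"x": -0.01,"y": -0.0105,"z": -0.0065,"roll": 0},{"x": -0.0115,"y": -0.0076,"z": -0.0078,"roll": 0},{"x": -0.0125,"y": -0.0042,"z": -0.0088,"roll": 0},{"x": -0.0128,"y": -0.0007,"z": -0.0094,"roll": 0},{"x": -0.0126,"y": 0.0029,"z": -0.0092,"roll": 0},{"x": -0.0116,"y": 0.0063,"z": -0.0087,"roll": 0}]}}

```text
time_s: 22.37
eef_pos: [615.1, 66.0, 242.5]
orientation: [0.003, 0.999, -0.052, -0.004]
contact_force: [4.6, 4.2, 0.3]
gripper_width: 21.1
```

```bash
python3 plan.py 8 13 3.0 0 62
```

```text
t 22.37 grasp [615.   66.  236.5] toolz [-0.008 -0.005 -1.   ] yaw -6.0 F [4.6 4.2 0.3] T [ 1.04 -1.34 -0.07] w 21.1
a,u,v [ 62.1 -25.1 -63.7] az -113.8 rad 69.6 n 8 F auv [-2.   3.4  4.8]
[{"x": -0.01, "y": 0.0092, "z": -0.008, "roll": 0}, {"x": -0.0078, "y": 0.0121, "z": -0.0066, "roll": 0}, {"x": -0.0052, "y": 0.0141, "z": -0.005, "roll": 0}, {"x": -0.0024, "y": 0.0153, "z": -0.0032, "roll": 0}, {"x": 0.0006, "y": 0.0158, "z": -0.0012, "roll": 0}, {"x": 0.0035, "y": 0.0154, "z": 0.0008, "roll": 0}, {"x": 0.0062, "y": 0.0143, "z": 0.0029, "roll": 0}, {"x": 0.0086, "y": 0.0124, "z": 0.0047, "roll": 0}]
```

{"fn": "drive_tool", "kwargs": {"rows": [{"x": -0.01,"y": 0.0092,"z": -0.008,"roll": 0},{"x": -0.0078,"y": 0.0121,"z": -0.0066,"roll": 0},{"x": -0.0052,"y": 0.0141,"z": -0.005,"roll": 0},{"x": -0.0024,"y": 0.0153,"z": -0.0032,"roll": 0},{"x": 0.0006,"y": 0.0158,"z": -0.0012,"roll": 0},{"x": 0.0035,"y": 0.0154,"z": 0.0008,"roll": 0}]}}

```text
time_s: 22.87
eef_pos: [592.4, 145.8, 217.0]
orientation: [0.004, 0.998, -0.055, -0.0]
contact_force: [0.8, -4.4, 2.9]
gripper_width: 20.8
```

```bash
python3 plan.py 9 12 3.0 0 63
```

```text
t 22.87 grasp [592.4 145.8 211. ] toolz [-0.001 -0.008 -1.   ] yaw -6.3 F [ 0.8 -4.4  2.9] T [-1.61 -0.52 -0.16] w 20.8
a,u,v [ 60.7 -67.6  11.9] az 170.4 rad 71.6 n 9 F auv [ 1.5  2.9 -4.3]
[{"x": 0.0062, "y": 0.013, "z": 0.0036, "roll": 0}, {"x": 0.0071, "y": 0.0121, "z": 0.0043, "roll": 0}, {"x": 0.0089, "y": 0.0101, "z": 0.0058, "roll": 0}, {"x": 0.0103, "y": 0.0077, "z": 0.007, "roll": 0}, {"x": 0.0114, "y": 0.0049, "z": 0.0077, "roll": 0}, {"x": 0.012, "y": 0.0019, "z": 0.0081, "roll": 0}, {"x": 0.0119, "y": -0.0011, "z": 0.0084, "roll": 0}, {"x": 0.0113, "y": -0.0041, "z": 0.0083, "roll": 0}, {"x": 0.0102, "y": -0.007, "z": 0.0078, "roll": 0}]
```

{"fn": "drive_tool", "kwargs": {"rows": [{"x": 0.0062,"y": 0.013,"z": 0.0036,"roll": 0},{"x": 0.0071,"y": 0.0121,"z": 0.0043,"roll": 0},{"x": 0.0089,"y": 0.0101,"z": 0.0058,"roll": 0},{"x": 0.0103,"y": 0.0077,"z": 0.007,"roll": 0},{"x": 0.0114,"y": 0.0049,"z": 0.0077,"roll": 0},{"x": 0.012,"y": 0.0019,"z": 0.0081,"roll": 0},{"x": 0.0119,"y": -0.0011,"z": 0.0084,"roll": 0}]}}

```text
time_s: 23.45
eef_pos: [605.1, 164.7, 226.4]
orientation: [0.05, 0.993, -0.063, -0.089]
contact_force: [-22.2, 7.6, -9.1]
gripper_width: 20.8
```

```bash
python3 plan.py 10 10 3.0 0 63
```

```text
t 23.45 grasp [604.  164.2 220.5] toolz [-0.184 -0.087 -0.979] yaw -7.9 F [-22.2   7.6  -9.1] T [ 2.8   5.02 -0.79] w 20.8
a,u,v [ 63.5 -55.   31.8] az 151.3 rad 66.1 n 10 F auv [  5.7 -24.1   4.3]
[{"x": 0.0048, "y": 0.0114, "z": 0.0015, "roll": 0}, {"x": 0.0081, "y": 0.0077, "z": 0.0048, "roll": 0}, {"x": 0.009, "y": 0.006, "z": 0.0056, "roll": 0}, {"x": 0.0097, "y": 0.004, "z": 0.0063, "roll": 0}, {"x": 0.01, "y": 0.002, "z": 0.0067, "roll": 0}, {"x": 0.01, "y": -0.0001, "z": 0.007, "roll": 0}, {"x": 0.0097, "y": -0.0022, "z": 0.007, "roll": 0}, {"x": 0.0092, "y": -0.0043, "z": 0.0068, "roll": 0}, {"x": 0.0083, "y": -0.0062, "z": 0.0064, "roll": 0}, {"x": 0.0072, "y": -0.0079, "z": 0.0058, "roll": 0}]
```

{"fn": "drive_tool", "kwargs": {"rows": [{"x": 0.0,"y": 0.007,"z": 0,"roll": 0},{"x": 0.002,"y": 0.007,"z": 0.001,"roll": 0},{"x": 0.004,"y": 0.0065,"z": 0.002,"roll": 0},{"x": 0.004,"y": 0.0065,"z": 0.002,"roll": 0}]}}

```text
time_s: 23.78
eef_pos: [606.8, 168.6, 223.8]
orientation: [0.076, 0.989, -0.066, -0.111]
contact_force: [-6.8, -14.9, -1.5]
gripper_width: 20.7
```

```bash
python3 plan.py 1 10 3.0 0 63; python3 crank.py
```

```text
t 23.78 grasp [605.4 167.8 218. ] toolz [-0.23  -0.135 -0.964] yaw -8.7 F [ -6.8 -14.9  -1.5] T [-3.66  0.85  1.16] w 20.7
a,u,v [ 61.  -55.7  35.6] az 148.8 rad 68.6 n 1 F auv [  1.4  -4.5 -15.7]
[{"x": 0.0062, "y": 0.0098, "z": 0.0039, "roll": 0}]
scene handle n 129 mean auv [ 64.6 -37.4  53.8] top a 85.6 az 124.8
scene hub top n 62 [49.7  6.  -0.9]
 ball/arm n 158 [31.5 24.2 -2.4]
top handle n 148 mean auv [ 73.  -55.5  38.9] top a 85.5 az 145.0
top hub top n 107 [49.9  2.6 -0.1]
 ball/arm n 127 [ 36.7  40.5 -15.2]
```

{"fn": "drive_tool", "kwargs": {"rows": [{"x": 0.008,"y": 0.0125,"z": 0.004,"roll": 0},{"x": 0.01,"y": 0.016,"z": 0.0055,"roll": 0}]}}

```text
time_s: 24.25
eef_pos: [612.8, 177.3, 228.0]
orientation: [0.096, 0.984, -0.07, -0.133]
contact_force: [-6.6, -31.5, -9.5]
gripper_width: 20.8
```

```bash
python3 plan.py 1 10 3.0 0 63; python3 crank.py|grep handle; python3 -c "
from st import *
f=snap('scene');i=f['pixels']
cv2.imwrite('pics/a7.png',cv2.resize(i[200:310,195:315],(720,660),interpolation=cv2.INTER_CUBIC)[:600])
"
```

```text
t 24.25 grasp [611.1 176.3 222.3] toolz [-0.275 -0.17  -0.946] yaw -9.7 F [ -6.6 -31.5  -9.5] T [-7.43  0.53  2.63] w 20.8
a,u,v [ 62.  -49.7  44.8] az 139.6 rad 69.2 n 1 F auv [ -6.7  -7.1 -32.1]
[{"x": 0.0076, "y": 0.0081, "z": 0.005, "roll": 0}]
scene handle n 65 mean auv [ 64.9 -29.3  68.1] top a 81.5 az 113.3
top handle n 158 mean auv [ 73.3 -46.5  52.3] top a 86.2 az 131.7
```

View pics/a7.png

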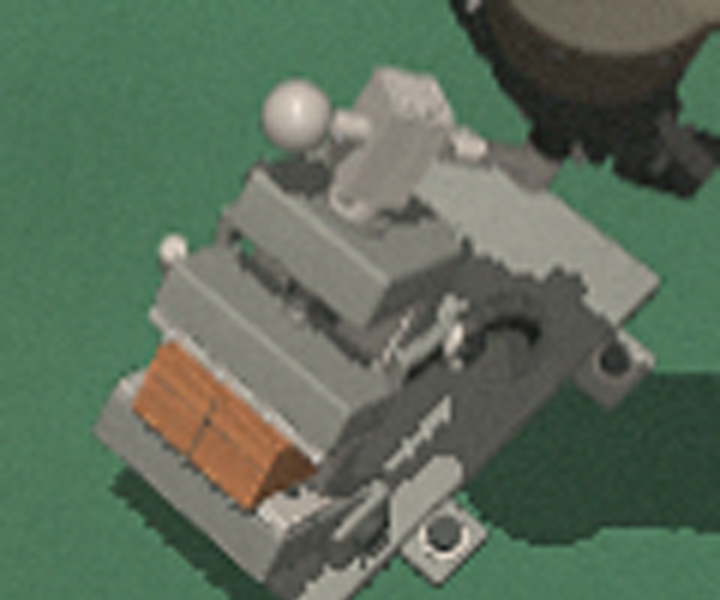

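{"fn": "drive_tool", "kwargs": {"rows": [{"x": 0.013,"y": 0.015,"z": 0.008,"roll": 0},{"x": 0.015,"y": 0.016,"z": 0.009,"roll": 0}]}}

```text
time_s: 24.77
eef_pos: [628.3, 191.2, 236.3]
orientation: [0.113, 0.978, -0.074, -0.158]
contact_force: [-10.4, -24.6, -13.4]
gripper_width: 20.6
```

```bash
python3 plan.py 1 10 3.0 0 63; python3 crank.py; python3 -c "
from rig import sense
print(sense()['qpos'].round(2))"
```

```text
t 24.77 grasp [626.3 190.  230.8] toolz [-0.325 -0.197 -0.925] yaw -10.8 F [-10.4 -24.6 -13.4] T [-4.78  0.76  2.34] w 20.6
a,u,v [ 61.4 -34.1  60.6] az 121.5 rad 71.0 n 1 F auv [ -7.2 -13.2 -25.8]
[{"x": 0.0097, "y": 0.0032, "z": 0.007, "roll": 0}]
scene hub top n 56 [50.5  4.   1.3]
 ball/arm n 161 [31.7 18.6 -7.7]
top handle n 194 mean auv [ 72.2 -21.2  66.7] top a 84.9 az 107.6
top hub top n 103 [50.7  1.7 -0.1]
 ball/arm n 159 [ 35.8  18.5 -18.9]
[ 0.54  0.64  0.35  0.01 -1.64  0.88]
```

{"fn": "drive_tool", "kwargs": {"rows": [{"x": 0.016,"y": 0.008,"z": 0.0105,"roll": 0},{"x": 0.018,"y": 0.006,"z": 0.012,"roll": 0}]}}

```text
time_s: 25.23
eef_pos: [665.8, 205.3, 255.0]
orientation: [0.11, 0.979, -0.073, -0.154]
contact_force: [2.5, -1.3, -3.9]
gripper_width: 20.9
```

```bash
python3 plan.py 1 10 3.0 0 63; python3 crank.py
```

```text
t 25.23 grasp [663.9 204.1 249.4] toolz [-0.319 -0.193 -0.928] yaw -10.7 F [ 2.5 -1.3 -3.9] T [ 0.11 -1.65  0.48] w 20.9
a,u,v [56.6  5.3 80.1] az 88.3 rad 80.1 n 1 F auv [-4.7  0.  -0.9]
[{"x": 0.0076, "y": -0.0128, "z": 0.0072, "roll": 0}]
scene hub top n 27 [53.7  6.5  0.1]
 ball/arm n 121 [35.3  9.2 -8.7]
top handle n 208 mean auv [71.  16.  71.3] top a 85.7 az 77.4
top hub top n 110 [54.   1.3 -0.2]
 ball/arm n 125 [37.1  4.9 -1.2]
```

```bash
cat > jaw.py <<'E'
from h import *; import pickle
F=pickle.load(open("F.pkl","rb"))
seat=np.array([680,120.8,200]);a=np.array([-.567,.084,.819]);u=np.array([.810,-.12,.574]);v=np.array([.146,.989,0])
for n in("top","scene"):
    fs=[snap(n) for _ in range(4)];f=fs[0];f["z_map"]=np.median([g["z_map"] for g in fs],0)
    f["pixels"]=np.mean([g["pixels"] for g in fs],0).astype(np.uint8)
    for nm,g in(("old",F[n]),("now",f)):
        uv,P=cloud(g);d=P-seat;A=np.c_[d@a,d@u,d@v]
        # jaw's upper ledge: u beyond nut block
        k=(A[:,1]>30)&(A[:,1]<75)&(abs(A[:,2])<30)&(A[:,0]<-15)&(A[:,0]>-130)
        h=np.histogram(A[k,0],bins=np.arange(-130,-14,5));print(n,nm,h[0].tolist())
        hsv=cv2.cvtColor(g["pixels"],cv2.COLOR_BGR2HSV)[uv[:,1],uv[:,0]]
        o=(hsv[:,0]<18)&(hsv[:,1]>110)&(np.abs(A[:,2])<45)&(A[:,0]<-40)&(A[:,0]>-140)
        B=A[o];print("  block n",len(B),"a pct",np.percentile(B[:,0],[3,50,97]).round(1),"u",np.percentile(B[:,1],[3,50,97]).round(1),"v",np.percentile(B[:,2],[3,50,97]).round(1))
        j=(abs(A[:,2])<30)&(A[:,1]>33)&(A[:,1]<60)&(A[:,0]>-75)&(A[:,0]<-20)
E
python3 jaw.py
```

```text
top old [14, 13, 14, 14, 15, 20, 0, 0, 0, 0, 0, 0, 0, 0, 0, 0, 0, 0, 0, 0, 0, 0, 0]
  block n 201 a pct [-130.1 -104.6 -102.6] u [20.9 30.5 32. ] v [-32.6  -1.2  30.7]
top now [13, 16, 9, 16, 18, 22, 0, 0, 0, 0, 0, 0, 0, 0, 0, 0, 0, 0, 0, 0, 0, 0, 0]
  block n 177 a pct [-129.8 -105.5 -102.4] u [24.  32.  33.1] v [-32.8  -0.5  30.6]
scene old [35, 34, 38, 36, 36, 30, 0, 0, 0, 0, 0, 0, 0, 0, 0, 0, 0, 0, 0, 0, 0, 0, 0]
  block n 459 a pct [-134.7 -113.8 -101.4] u [ 0.3 30.9 32.5] v [-31.6   5.9  34.4]
scene now [33, 36, 36, 40, 35, 33, 0, 0, 0, 0, 0, 0, 0, 0, 0, 0, 0, 0, 0, 0, 0, 0, 0]
  block n 375 a pct [-135.1 -117.4 -101.7] u [ 9.  32.1 33.9] v [-31.7   6.2  34.6]
```

```bash
sed -i 's/(A\[:,1\]>30)&(A\[:,1\]<75)&(abs(A\[:,2\])<30)/(A[:,1]>10)\&(A[:,1]<45)\&(abs(A[:,2])<45)/; s/np.arange(-130,-14,5)/np.arange(-108,-14,3)/' jaw.py
python3 jaw.py | grep -v block; python3 crank.py; python3 plan.py 1 1 3 0 63
```

```text
top old [13, 115, 0, 0, 5, 12, 10, 3, 17, 15, 11, 16, 13, 15, 38, 141, 0, 0, 0, 0, 0, 0, 3, 14, 13, 14, 11, 18, 12, 19, 36]
top now [19, 80, 22, 6, 6, 16, 14, 13, 17, 10, 17, 109, 95, 0, 0, 0, 0, 0, 0, 0, 0, 0, 4, 13, 13, 14, 11, 17, 15, 15, 29]
scene old [31, 98, 62, 0, 0, 21, 31, 31, 32, 31, 32, 35, 34, 38, 34, 91, 57, 0, 0, 0, 0, 0, 11, 31, 29, 34, 33, 30, 34, 28, 40]
scene now [23, 60, 57, 37, 21, 32, 37, 34, 39, 29, 33, 40, 124, 3, 0, 0, 0, 0, 0, 0, 0, 0, 12, 25, 36, 31, 33, 31, 34, 32, 37]
scene handle n 4 mean auv [82.  56.1 46.5] top a 85.7 az 39.6
scene hub top n 31 [55.   6.   1.3]
 ball/arm n 116 [35.7  9.9 -6.7]
top handle n 198 mean auv [71.8 15.3 71.3] top a 87.0 az 77.9
top hub top n 112 [55.1  1.6 -0.2]
 ball/arm n 122 [37.3  4.2  0.5]
t 26.63 grasp [664.1 205.1 250.7] toolz [-0.315 -0.191 -0.93 ] yaw -10.6 F [ 3.1 -5.1 -6.4] T [-0.17 -2.12  0.86] w 20.7
a,u,v [57.7  6.1 81.1] az 87.8 rad 81.1 n 1 F auv [-7.4 -0.5 -4.6]
[{"x": -0.0013, "y": -0.0111, "z": 0.0009, "roll": 0}]
```

```bash
cat > pose.py <<'E'
from h import *
seat=np.array([680,120.8,200]);a=np.array([-.567,.084,.819]);u=np.array([.810,-.12,.574]);v=np.array([.146,.989,0])
M=[]
for n in("top","scene"):
    fs=[snap(n) for _ in range(6)];f=fs[0];f["z_map"]=np.mean([g["z_map"] for g in fs],0)
    uv,P=cloud(f);d=P-seat;A=np.c_[d@a,d@u,d@v];px=f["pixels"][uv[:,1],uv[:,0]].astype(int)
    R=np.hypot(A[:,1],A[:,2]);dark=px.max(1)<70
    k=(R<15)&(A[:,0]>44)&~dark;h=A[k]
    if len(h)>15:
        m=np.median(h[:,0]);h=h[abs(h[:,0]-m)<6];c=h.mean(0);nn=np.linalg.svd(h-c)[2][2];nn*=np.sign(nn[0]);print(n,"hub top",len(h),c.round(1),"normal auv",nn.round(3),"tilt deg",np.degrees(np.arccos(nn[0])).round(1))
    for lo,hi in((35,45),(45,55),(55,65),(65,75),(75,92)):
        q=A[dark&(A[:,0]>lo)&(A[:,0]<hi)&(R>45)&(R<100)]
        if len(q): print("  dark",lo,len(q),np.median(q,0).round(1),q.min(0).round(0),q.max(0).round(0))
    q=A[(~dark)&(R>25)&(R<60)&(A[:,0]>16)&(A[:,0]<60)&(px.min(1)>120)]
    if len(q): print("  bright arm/ball",len(q),np.median(q,0).round(1),q.min(0).round(0),q.max(0).round(0))
E
python3 pose.py; python3 -c "
from st import *
f=snap('scene');i=f['pixels']
g=snap('top')['pixels']
cv2.imwrite('pics/a8.png',np.hstack([cv2.resize(i[185:265,215:295],(400,400),interpolation=cv2.INTER_CUBIC),cv2.resize(g[110:190,160:240],(400,400),interpolation=cv2.INTER_CUBIC)]))"
```

```text
top hub top 31 [509.3 -11.8  -4.9] normal auv [ 0.117 -0.863 -0.492] tilt deg 83.3
  dark 35 5 [40.9  0.4 87.4] [37. -2. 86.] [43.  4. 88.]
  dark 45 16 [51.5  5.2 89.2] [45. -7. 55.] [54. 10. 92.]
  dark 55 44 [61.   5.  90.5] [55. -9. 55.] [65. 22. 97.]
  dark 65 68 [70.1  7.5 72. ] [ 65. -10.  57.] [75. 43. 97.]
  dark 75 121 [81.6 28.  68.4] [ 75. -47.  21.] [92. 54. 89.]
  bright arm/ball 107 [ 46.7   9.6 -37.3] [ 29. -40. -51.] [53. 20. 29.]
scene hub top 43 [514.8 -11.3  -4.9] normal auv [ 0.033 -0.87  -0.491] tilt deg 88.1
  dark 75 4 [84.9 59.7 45.6] [83. 57. 43.] [92. 69. 48.]
  bright arm/ball 93 [ 44.1  13.1 -35. ] [ 23. -35. -51.] [52. 20. 29.]
```

View pics/a8.png

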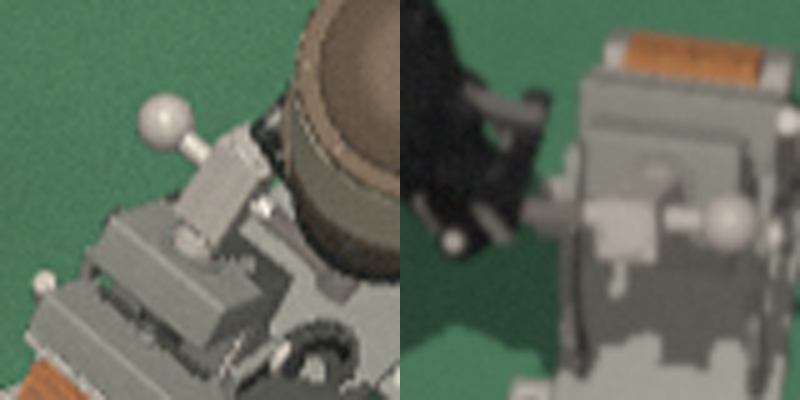

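{"fn": "drive_tool", "kwargs": {"rows": [{"x": 0,"y": 0,"z": 0,"roll": 0},{"x": 0,"y": 0,"z": 0,"roll": 0},{"x": 0,"y": 0,"z": 0,"roll": 0},{"x": 0,"y": 0,"z": 0,"roll": 0},{"x": 0,"y": 0,"z": 0.003,"roll": 0},{"x": 0,"y": 0,"z": 0,"roll": 0}], "grip": 0.5}}

```text
time_s: 27.83
eef_pos: [662.5, 208.2, 260.5]
orientation: [0.109, 0.979, -0.072, -0.155]
contact_force: [-0.2, -0.4, -0.5]
gripper_width: 42.5
```

```bash
sed -i 's/(R<15)&(A\[:,0\]>44)&~dark/(R<15)\&(A[:,0]>40)\&(A[:,0]<65)\&~dark/' pose.py; python3 ins.py; python3 pose.py; python3 jaw.py | grep -v block
```

```text
t 27.83 grasp [660.6 207.1 254.9] toolz [-0.319 -0.192 -0.928] yaw -10.5 F [-0.2 -0.4 -0.5] T [ 0.36 -0.62  0.04] w 42.5
a,u,v 63.2 5.4 82.5
top hub top 109 [50.1 -0.3  0.5] normal auv [ 0.996  0.074 -0.044] tilt deg 4.9
  dark 35 9 [43.8 -7.6 75.5] [ 39. -72.  49.] [45. -1. 99.]
  dark 45 19 [51.2 -8.6 73.9] [ 47. -17.  60.] [ 55.  -4. 100.]
  dark 55 28 [61.2 -9.4 65.4] [ 55. -18.  46.] [65. 16. 91.]
  dark 65 38 [70.9 -9.1 61.8] [ 65. -21.  47.] [75. 15. 78.]
  dark 75 108 [82.8 24.6 62.7] [ 75. -24.  37.] [92. 60. 79.]
  bright arm/ball 111 [ 37.9   9.4 -39.9] [ 20. -15. -54.] [44. 19. 46.]
scene hub top 65 [49.5  2.9  2. ] normal auv [0.988 0.15  0.043] tilt deg 9.0
  dark 75 8 [86.9 55.5 45.3] [79. 45. 39.] [92. 62. 48.]
  bright arm/ball 95 [ 35.8  12.4 -37. ] [ 22. -36. -52.] [44. 20. 32.]
top old [13, 115, 0, 0, 5, 12, 10, 3, 17, 15, 11, 16, 13, 15, 38, 141, 0, 0, 0, 0, 0, 0, 3, 14, 13, 14, 11, 18, 12, 19, 36]
top now [20, 84, 16, 9, 5, 12, 19, 9, 18, 14, 18, 87, 112, 0, 0, 0, 0, 0, 0, 0, 0, 0, 5, 10, 15, 15, 10, 19, 9, 17, 40]
scene old [31, 98, 62, 0, 0, 21, 31, 31, 32, 31, 32, 35, 34, 38, 34, 91, 57, 0, 0, 0, 0, 0, 11, 31, 29, 34, 33, 30, 34, 28, 40]
scene now [27, 65, 49, 34, 23, 36, 34, 34, 31, 32, 39, 38, 125, 8, 0, 0, 0, 0, 0, 0, 0, 0, 12, 27, 34, 30, 33, 31, 33, 34, 34]
```

```bash
cat > jaw2.py <<'E'
from h import *; import pickle
F=pickle.load(open("F.pkl","rb"))
seat=np.array([680,120.8,200]);a=np.array([-.567,.084,.819]);u=np.array([.810,-.12,.574]);v=np.array([.146,.989,0])
for n in("top","scene"):
    fs=[snap(n) for _ in range(8)];f=fs[0];f["z_map"]=np.median([g["z_map"] for g in fs],0)
    o=[]
    for g,c in((F[n],-61.5),(f,-71.5)):
        uv,P=cloud(g);d=P-seat;A=np.c_[d@a,d@u,d@v];k=(A[:,1]>8)&(A[:,1]<30)&(abs(A[:,2])<40)
        for _ in range(6):
            s=k&(abs(A[:,0]-c)<2.5);c=np.median(A[s,0])
        kb=(A[:,1]>20)&(A[:,1]<34)&(abs(A[:,2])<30)
        o.append((c,s.sum()))
    print(n,np.round(o,2).tolist(),"travel",round(o[0][0]-o[1][0],2))
E
python3 jaw2.py
```

```text
top [[-62.14, 148.0], [-71.97, 189.0]] travel 9.83
scene [[-60.15, 141.0], [-70.2, 146.0]] travel 10.05
```

{"fn": "drive_tool", "kwargs": {"rows": [{"x": -0.005,"y": -0.0055,"z": -0.0035,"roll": 0},{"x": -0.005,"y": -0.0055,"z": -0.0035,"roll": 0},{"x": 0,"y": 0,"z": 0,"roll": 0},{"x": 0,"y": 0,"z": 0,"roll": 0}]}}

```text
time_s: 29.97
eef_pos: [652.4, 196.8, 252.0]
orientation: [0.109, 0.979, -0.072, -0.155]
contact_force: [-0.2, 0.2, -0.3]
gripper_width: 42.8
```

{"fn": "drive_tool", "kwargs": {"rows": [{"x": 0,"y": 0,"z": 0,"roll": 0},{"x": 0,"y": 0,"z": 0,"roll": 0},{"x": 0,"y": 0,"z": 0,"roll": 0},{"x": 0,"y": 0,"z": 0,"roll": 0}], "grip": 1, "grip_force": 25}}

```text
time_s: 30.3
eef_pos: [653.5, 201.1, 252.4]
orientation: [0.106, 0.98, -0.07, -0.153]
contact_force: [1.0, -1.0, -0.4]
gripper_width: 20.7
```

```bash
python3 plan.py 1 1 0 0 63; python3 pose.py | grep -v dark
```

```text
t 30.3 grasp [651.6 200.  246.8] toolz [-0.315 -0.186 -0.931] yaw -10.2 F [ 1.  -1.  -0.4] T [ 0.21 -1.01  0.22] w 20.7
a,u,v [61.1 -5.7 74.2] az 94.4 rad 74.4 n 1 F auv [-1.   0.7 -0.8]
[{"x": 0.0003, "y": -0.0044, "z": 0.0013, "roll": 0}]
top hub top 111 [50.1 -0.1  0.5] normal auv [ 0.997  0.076 -0.017] tilt deg 4.5
  bright arm/ball 107 [ 39.1  13.4 -40.7] [ 28.   1. -54.] [ 44.  23. -25.]
scene hub top 68 [49.2  2.5  1.9] normal auv [0.983 0.171 0.065] tilt deg 10.5
  bright arm/ball 90 [ 35.5  17.  -37.7] [ 22. -42. -53.] [44. 24. 33.]
```

{"fn": "drive_tool", "kwargs": {"rows": [{"x": 0.005,"y": -0.001,"z": 0.0025,"roll": 0},{"x": 0.005,"y": -0.001,"z": 0.0025,"roll": 0},{"x": 0.005,"y": -0.0015,"z": 0.0025,"roll": 0}]}}

```text
time_s: 31.15
eef_pos: [665.2, 201.8, 260.4]
orientation: [0.103, 0.98, -0.068, -0.157]
contact_force: [-4.6, 6.0, 1.1]
gripper_width: 20.7
```

```bash
python3 plan.py 1 1 0 0 63; python3 jaw2.py; python3 pose.py | grep -v dark
```

```text
t 31.15 grasp [663.3 200.7 254.9] toolz [-0.322 -0.18  -0.929] yaw -10.0 F [-4.6  6.   1.1] T [ 1.86  0.29 -0.72] w 20.7
a,u,v [61.1  8.4 76.6] az 83.8 rad 77.1 n 1 F auv [ 4.  -3.8  5.2]
[{"x": -0.001, "y": -0.0071, "z": 0.0007, "roll": 0}]
top [[-62.14, 148.0], [-71.99, 191.0]] travel 9.85
scene [[-60.15, 141.0], [-70.05, 139.0]] travel 9.9
top hub top 117 [49.6  0.4  0.4] normal auv [ 0.996  0.085 -0.007] tilt deg 4.9
  bright arm/ball 107 [ 37.3   7.6 -41.2] [ 27.  -4. -56.] [ 43.  17. -25.]
scene hub top 56 [49.   4.7  0.8] normal auv [ 0.986  0.165 -0.004] tilt deg 9.5
  bright arm/ball 89 [ 34.5  11.  -38.4] [ 21.  -1. -52.] [43. 18. 29.]
```

{"fn": "drive_tool", "kwargs": {"rows": [{"x": 0.005,"y": -0.002,"z": 0.003,"roll": 0},{"x": 0.006,"y": -0.0025,"z": 0.0035,"roll": 0}]}}

```text
time_s: 32.72
eef_pos: [674.0, 200.5, 267.4]
orientation: [0.102, 0.98, -0.066, -0.159]
contact_force: [-1.0, 4.8, 0.3]
gripper_width: 20.5
```

```bash
python3 plan.py 1 1 0 0 63; python3 jaw2.py; python3 pose.py | grep -v dark
```

```text
t 32.72 grasp [672.1 199.4 261.8] toolz [-0.325 -0.178 -0.929] yaw -9.8 F [-1.   4.8  0.3] T [ 1.66  0.01 -0.49] w 20.5
a,u,v [61.7 19.6 76.6] az 75.6 rad 79.1 n 1 F auv [ 1.2 -1.2  4.6]
[{"x": -0.0025, "y": -0.0088, "z": -0.0002, "roll": 0}]
top [[-62.14, 148.0], [-71.82, 184.0]] travel 9.68Traceback (most recent call last):
  File "jaw2.py", line 5, in <module>
    fs=[snap(n) for _ in range(8)];f=fs[0];f["z_map"]=np.median([g["z_map"] for g in fs],0)
        ~~~~^^^
  File "h.py", line 4, in snap
    f=grab_frame(n); return f
ValueError: 200 camera calls are used up
Traceback (most recent call last):
  File "pose.py", line 5, in <module>
    fs=[snap(n) for _ in range(6)];f=fs[0];f["z_map"]=np.mean([g["z_map"] for g in fs],0)
        ~~~~^^^
  File "h.py", line 4, in snap
    f=grab_frame(n); return f
ValueError: 200 camera calls are used up
```

{"fn": "drive_tool", "kwargs": {"rows": [{"x": 0.0045,"y": -0.003,"z": 0.003,"roll": 0},{"x": 0.0045,"y": -0.003,"z": 0.003,"roll": 0},{"x": 0.0045,"y": -0.003,"z": 0.003,"roll": 0}]}}

```text
time_s: 33.67
eef_pos: [685.3, 196.2, 276.1]
orientation: [0.099, 0.98, -0.063, -0.162]
contact_force: [-5.3, 4.4, -2.8]
gripper_width: 20.6
```

```bash
python3 plan.py 1 1 0 0 63
```

```text
t 33.67 grasp [683.3 195.2 270.6] toolz [-0.33  -0.174 -0.928] yaw -9.4 F [-5.3  4.4 -2.8] T [ 2.06  0.5  -0.67] w 20.6
a,u,v [62.2 34.3 74.1] az 65.2 rad 81.6 n 1 F auv [ 1.  -6.4  3.6]
[{"x": -0.0049, "y": -0.0104, "z": -0.0018, "roll": 0}]
```

{"fn": "drive_tool", "kwargs": {"rows": [{"x": 0.0055,"y": -0.005,"z": 0.0038,"roll": 0},{"x": 0.0055,"y": -0.005,"z": 0.0038,"roll": 0},{"x": 0.0055,"y": -0.005,"z": 0.0038,"roll": 0}]}}

```text
time_s: 33.92
eef_pos: [693.0, 192.1, 280.9]
orientation: [0.093, 0.978, -0.056, -0.178]
contact_force: [-12.6, 14.0, -5.5]
gripper_width: 20.2
```

```bash
python3 plan.py 1 1 0 0 63
```

```text
t 33.92 grasp [690.9 191.2 275.4] toolz [-0.358 -0.162 -0.92 ] yaw -8.7 F [-12.6  14.   -5.5] T [ 4.45  2.4  -2.07] w 20.2
a,u,v [61.5 43.6 71.2] az 58.5 rad 83.5 n 1 F auv [  3.8 -15.   12. ]
[{"x": -0.0069, "y": -0.0112, "z": -0.003, "roll": 0}]
```

{"fn": "drive_tool", "kwargs": {"rows": [{"x": 0,"y": 0,"z": 0,"roll": 0},{"x": 0,"y": 0,"z": 0,"roll": 0},{"x": 0,"y": 0,"z": 0,"roll": 0},{"x": 0,"y": 0,"z": 0,"roll": 0},{"x": 0,"y": 0,"z": 0,"roll": 0},{"x": 0,"y": 0,"z": 0,"roll": 0}], "grip": 0.4}}

```text
time_s: 34.42
eef_pos: [693.9, 189.5, 281.8]
orientation: [0.096, 0.978, -0.058, -0.179]
contact_force: [-0.9, -0.7, 0.4]
gripper_width: 51.1
```

```bash
python3 plan.py 1 1 0 0 63
```

```text
t 34.42 grasp [691.8 188.5 276.3] toolz [-0.36  -0.167 -0.918] yaw -9.0 F [-0.9 -0.7  0.4] T [ 0.32 -0.71  0.05] w 51.1
a,u,v [61.5 45.2 68.7] az 56.6 rad 82.2 n 1 F auv [ 0.8 -0.4 -0.9]
[{"x": -0.0065, "y": -0.01, "z": -0.0029, "roll": 0}]
```

{"fn": "drive_tool", "kwargs": {"rows": [{"x": -0.005,"y": 0.001,"z": 0.007,"roll": 0},{"x": -0.01,"y": 0.002,"z": 0.014,"roll": 0},{"x": -0.012,"y": 0.002,"z": 0.018,"roll": 0},{"x": -0.012,"y": 0.002,"z": 0.018,"roll": 0},{"x": 0,"y": 0,"z": 0,"roll": 0}]}}

```text
time_s: 34.83
eef_pos: [651.7, 194.5, 344.2]
orientation: [0.097, 0.977, -0.059, -0.178]
contact_force: [0.5, -0.4, 1.8]
gripper_width: 51.1
```

{"fn": "drive_tool", "kwargs": {"rows": [{"x": 0,"y": 0,"z": 0.02,"roll": 0},{"x": 0,"y": 0,"z": 0.03,"roll": 0},{"x": 0,"y": 0,"z": 0.03,"roll": 0},{"x": 0,"y": 0,"z": 0.015,"roll": 0},{"x": 0,"y": 0,"z": 0,"roll": 0},{"x": 0,"y": 0,"z": 0,"roll": 0},{"x": 0,"y": 0,"z": 0,"roll": 0},{"x": 0,"y": 0,"z": 0,"roll": 0}]}}

```text
time_s: 35.5
eef_pos: [647.4, 194.0, 446.9]
orientation: [0.095, 0.978, -0.058, -0.176]
contact_force: [0.1, -0.2, -0.2]
gripper_width: 51.2
```

```bash
python3 plan.py 1 1 0 0 63
```

```text
t 35.5 grasp [645.2 193.  441.4] toolz [-0.356 -0.165 -0.92 ] yaw -9.0 F [ 0.1 -0.2 -0.2] T [ 0.33 -0.73  0.01] w 51.2
a,u,v [223.5 101.7  66.3] az 33.1 rad 121.5 n 1 F auv [-0.3 -0.  -0.1]
[{"x": -0.0383, "y": -0.0238, "z": -0.0248, "roll": 0}]
```

```bash
python3 -c "
from rig import finish_job
print(finish_job())"
```

```text
the job is handed in; nothing more can be done
None
```

I mounted the crank and wound it clockwise until it stopped against a firm resistance. Then I let go, backed off and handed the job in at 35.5 s. I did not confirm the clamped state by eye, because I had used all 200 camera calls by then.

**What I did:**
- I gripped the steel crank by its hub and tilted it about 35° in the grip by leaning its arm on the nut block's edge.
- I pushed it onto the square end. The hub's top measured 49 mm above the collar face, against 48 mm when fully on.
- I then wound it about 2.6 turns by the black handle.

**What went wrong:** at the first stop I pushed with about 30 N and the crank jumped a quarter turn on the square. The hub's top rose to about 55 mm, so it lifted about 5 mm and stayed on the shaft. It dropped back to about 50 mm, close to fully seated, when I opened the grip. I gripped the handle again and wound more gently until the resistance reached about 19 N at the handle, roughly 1.3 N m.

**Last checks:**
- **Jaw travel:** the last two-camera readings, early in the final tightening, gave 9.85 and 9.9 mm of jaw travel. Just before that, the gap to the block looked closed. A later single-camera reading gave 9.7 mm, slightly less; I put that down to noise.
- **Block:** its measured position agreed with the start to about 1 to 2 mm.
- **Release:** the tool showed about zero force after letting go, and the retreat was clean.

**Not confirmed:** the final screw angle and the crank's seat after the last release. I inferred both from the rising resistance and from the grip height on the handle staying steady.

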